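# Gauge the spare roller bushings and pick out the sound one

## Robot

A 7-joint arm with a two-finger parallel gripper is mounted at the origin on a cart in front of the work surface, level with it; the furniture and walls round the work are solid. World frame = base frame: x ahead of the robot, y to its left, z up, the work surface at z = 0. Lengths are in m, angles in rad, forces in N, time in s.
With the tool pointing down it reaches from about 0.425 to 0.825 m from the base axis. Payload 3.6 kg.
Tool frame: the origin (TCP) lies on the centre line of the jaws, within the pads' length; the fingertips stand 14 mm ahead of it and the grasp point (between the pads) lies 5 mm behind it; z points along the fingers, y is the direction in which the jaws open and shut (so a half turn about z gives the same grasp; the last joint's range is limited). The gripper opens to 93 mm and grips with 3 to 60 N. Pads are 15 mm wide; open, the fingers measure 128 mm over their backs; the gripper's body (75 mm by 188 mm) begins 65 mm behind the grasp point.
Start: joints at [-1.175, 0.615, -0.013, 1.423, 0.008, 1.103, -0.04], TCP at [0.267, 0.593, 0.233] pointing down, gripper open.
Joint ranges: [-3.12, 3.12], [-0.3, 2.06], [-1.34, 1.32], [0.26, 2.42], [-1.36, 4.5], [0.01, 1.98], [-2.84, 2.84]. Speed limits (rad/s): [2.79, 2.79, 3.14, 3.14, 3.14, 3.14, 3.14].

## Interface

Orientations are given as a unit quaternion [x, y, z, w].
In Python, from bench import * gives the robot as it stands.
- The arm moves only by the shell command python3 -m jog 'ROWS' [OPENING]. ROWS is a JSON object of lists of equal length, an entry for each row: "xyz": the shift along the tool's x, y, z in cm, a list of three; "yaw": the turn about the tool's z in rad. In form: {"xyz": [[dx, dy, dz], ...], "yaw": [yaw, ...]}. A call has 1 to 8 rows; each row is the pose to reach, as a shift and turn from the pose commanded when the call began, along the tool's axes at that moment; what a row does not reach only later rows make up. A row lasts 1/12 s, in which the tool goes at most 41.7 mm and 7.16 degrees, less where a joint would pass 70% of its speed; a pose out of reach is approached as far as the arm can. A call with a gripper value outside its range is refused whole. OPENING is the closure, from 0 (fully open) to 1 (shut), set as the call begins (- or left out, the last holds). The fingers move at their own pace and stop on an object; the grip force is fixed at half the most. Time passes only in rows, so rows that repeat a pose let the fingers close. It gives the time, the measured TCP pose, the force and the opening at its end, in the units of the state.
- sense(): the state, without advancing time (a new reading comes with each control period).
- grab_frame(name): name is "scene" or "top" or "wrist"; returns a dict with "frame" (400x640x3 uint8, red, green, blue), "z_map" (400x640 float32, m along the optical axis (not along the pixel's ray), 0 where there is no reading), "mtx" (3x3 intrinsics, pixels), "world_from_camera" (4x4, takes a point from camera to world coordinates). Camera axes: x right, y down, z forward; pixel columns grow to the right and rows downward; lengths in m; the calibration is good to about 2 mm. The wrist camera is an equidistant fisheye: a pixel r from the principal point sees the ray r / f radians off the axis. A picture is of the moment at which its call begins.
- hand_in(): hands the job in, once; it reports no verdict.
Trained networks look in a picture, given as the dict that the camera call returned (one of the last four; its "shot" number tells which), for a name from the list of things; names that differ only in an ending like _2 or _b are one class to them, and where a whole thing is asked for, a point or a joint stands for the part that bears it (a point fixed in the world has none). Each returns a list of dicts, best first, with "p" (0 to 1); they miss things now and then, are a little off and sometimes report something else, mostly with a low value. They report only what shows in the picture. A call takes as long as a camera call.
- look_for(picture, label): "bbox" ([left, top, right, bottom] in pixels, round what is visible of it).
- outline_of(picture, label): "mask" (400x640 bool, what is visible of it) and "bbox" ([left, top, right, bottom] in pixels, round what is visible of it).
- pinpoint(picture, label): "point" ([column, row] in pixels: a listed point, or the origin of a listed thing).
The state is a dict: "time": time; "qpos": joint angles; "joint_velocities": joint speeds; "joint_torque": joint torques, N m; "tcp_pos": TCP position; "eef_rot": TCP orientation; "contact_force": force on the tool from outside, world axes, zero at the start; "moment": the same for the moment, N m; "grip_width": opening from 0.0 (shut) to 1.0 (fully open).
Only numpy, scipy, OpenCV 4.12 (cv2) and the standard library are available. Lean on these libraries where they do the work, as an engineer would, in place of code of your own. Each camera call takes 0.05 s, during which the arm holds its last target.

## Task

Only one of the three black bushings in the blue rack is fit for the labeller: the one whose bore takes the slim GO end of the gauge but refuses the thick NO-GO end. Find it by feel, never forcing the gauge: try the slim end first, then lay the gauge down, take it the other way round and try the thick end wherever the slim end went in. Finally lay the gauge back in its rest and stand the good bushing upright in the small steel dish, leaving the two bad ones in the rack and the cap and the marker where they lie.

Things in the scene. Friction and masses are not known exactly. Their poses are not given: they have to be found in the camera images.
- gauge: Double-ended plug gauge, 126 mm long, 120 g, lying level in its rest. Origin: centre of its dark knurled handle (20 mm diameter, 48 mm long), about the balance point. Its y axis points along it to the slim GO end (y = 24 to 66 mm, 12 mm diameter, green collar); the thick NO-GO end (y = -24 to -60 mm, 16.5 mm diameter, red collar) is opposite. Both tips have a 1.8 mm chamfer.
- go_tip (a point): Centre of the end face of the slim GO plug, 66 mm from the handle's centre. To point it straight down: grasp the handle with the fingers slanting 45 degrees towards this end, lift, and swing the gripper to slant 45 degrees the other way.
- nogo_tip (a point): Centre of the end face of the thick NO-GO plug, 60 mm from the handle's centre. To point it straight down, grasp afresh with the fingers slanting 45 degrees towards this end and swing the other way.
- rest: Grey gauge rest, fixed for the run: base 44 x 130 x 8 mm, origin at the centre of its underside, y along the gauge, to the robot's left and near side (yaw 0.8 to 1.2 rad); the GO plug lies to +y. Two open V forks, 10 mm thick, at y = +47 and -44 mm carry the plugs; their tips stand 4 to 8 mm above the gauge's axis. Between them the handle is free all round, with 40 mm of air below it.
- rest_axis (a point): Point where the handle's centre belongs: on the gauge's axis, 60 mm above the table, midway along the rest.
- rack: Blue plastic rack, fixed for the run, 56 x 158 x 22 mm, origin at the centre of its underside; three round nests 36 mm wide and 12 mm deep in a row along its y axis, at y = +54, 0 and -54 mm. The nest floors lie 10 mm above the table, so the bushings' mouths stand 50 mm above it. The labeller to the right (y below 0.25 m) is solid and up to 0.3 m high: lean the gripper over it with care.
- nest_left (a point): Centre of the floor of the left and nearest nest (rack's y = +54 mm), 10 mm above the table. In each nest stands one of three black plastic bushings that look alike, with 1 mm side play: barrel 34 mm wide, 31 mm high, and on top a flange 42 mm wide, 9 mm thick; 40 mm high in all, 70 g. Mouth at the top: a counterbore 22 mm wide, 9 mm deep, in all three.
- nest_mid (a point): Centre of the floor of the middle nest. Below the counterbore's ledge (41 mm above the table) the bores differ, down to the foot: 10 mm (tight), 14 mm (sound) or 19 mm (worn), one of each; which stands where changes from run to run and must be felt with the gauge.
- nest_right (a point): Centre of the floor of the right and farthest nest (rack's y = -54 mm).
- dish: Small square open steel dish, fixed for the run, on the far side beside the labeller: outside 66 x 66 mm, 14 mm high, 2 mm walls, floor 2 mm above the table; origin at the centre of its underside.
- cap: Loose yellow screw cap, 29 mm wide, 17 mm high, origin at the centre of its underside. Bystander, not to be disturbed.
- marker: Marker pen lying on the table, 135 mm long (its y), 17 mm thick. Bystander, not to be disturbed.

How it is judged:
On the way, in this order (a step that is already met when the one before it is completed fails the run):
1. the slim GO plug is pushed down the bore of the sound bushing (its tip at least 14 mm below the mouth) (y of sound_bushing in the frame of gauge between 0.06 and 0.092 m and x of sound_bushing in the frame of gauge between -0.008 and 0.008 m and z of sound_bushing in the frame of gauge between -0.008 and 0.008 m), for 0.05 s.
2. after that the thick NO-GO plug is pressed lightly (over 0.5 N) on the ledge inside the sound bushing and refused, or goes at least 14 mm down the worn one ((((y of sound_bushing in the frame of gauge between -0.096 and -0.085 m and x of sound_bushing in the frame of gauge between -0.01 and 0.01 m and z of sound_bushing in the frame of gauge between -0.01 and 0.01 m) and contact force between gauge and sound_bushing above 0.5 N) or (y of worn_bushing in the frame of gauge between -0.086 and -0.061 m and x of worn_bushing in the frame of gauge between -0.008 and 0.008 m and z of worn_bushing in the frame of gauge between -0.008 and 0.008 m))), for 0.05 s.
At the end, for the whole second after the job is handed in: Sound bushing upright (0.15 rad) on the floor of the steel dish, at rest; the two bad ones upright in the rack within 10 mm of where they stood; the gauge lying still in its rest, either way round, handle centre within 14 mm of its place, axis within 0.12 rad of the rest's (linear speed of each of sound_bushing, gauge below 0.02 m/s and x of sound_bushing in the frame of dish between -0.025 and 0.025 m and y of sound_bushing in the frame of dish between -0.025 and 0.025 m and z of sound_bushing in the frame of dish below 0.008 m and angle between sound_bushing's own z axis and vertical below 0.15 rad and distance of each of worn_bushing, tight_bushing from where it was at the start of the episode below 0.01 m and angle between each of worn_bushing, tight_bushing's own z axis and vertical below 0.1 rad and distance between gauge and rest_axis below 0.014 m and angle between the y axis of gauge and the y axis of rest, either way round below 0.12 rad); the robot touches nothing.
It fails at once if the cap is pushed more than 30 mm away (distance of cap from where it was at the start of the episode above 0.03 m).
It fails at once if the marker is pushed more than 30 mm away (distance of marker from where it was at the start of the episode above 0.03 m).
It fails at once if the gauge is forced: over 40 N between it and a bushing (contact force between gauge and worn_bushing above 40 N or contact force between gauge and tight_bushing above 40 N or contact force between gauge and sound_bushing above 40 N).
It also fails if it takes over 72 s, if anything falls off the work surface, if the arm or the gripper's body presses on something with over 40 N, if the wrist force passes 120 N, or if a joint passes its speed limit or range.

## Working session

There is one attempt and no reset: what is moved stays moved. The work goes in short steps, Python scripts to look and compute and a shell command to move; the robot and the scene stay as the last step left them, time stands still between calls to the robot, and variables do not carry over. Pictures are saved under pics/ and viewed, and the job is handed in when it is done.

```bash
ls -la; mkdir -p pics
python3 - <<'E'
from bench import *
import cv2
s=sense(); print({k:(v if not hasattr(v,'tolist') else v.tolist()) for k,v in s.items()})
for n in ["scene","top","wrist"]:
    f=grab_frame(n); print(n,f["shot"],f["mtx"].tolist(),f["world_from_camera"].tolist())
    cv2.imwrite(f"pics/{n}0.png",f["frame"][:,:,::-1])
E
python3 -m jog --help
```

```text
total 12
drwxr-xr-x  3 agent agent 4096 Dec  7 01:42 .
drwxr-xr-x 23 root  root  4096 Dec  7 01:42 ..
drwxr-xr-x  2 agent agent 4096 Dec  7 01:42 pics
{'time': 0.0, 'qpos': [-1.1744977461667714, 0.6159273415563414, -0.012632543474554832, 1.42485736969329, 0.00810707323426013, 1.103415349138294, -0.0404077979143963], 'joint_velocities': [-0.00012813257496249882, -0.0006224188695184444, -0.0014273818546250937, 0.000786230554165977, -0.0004874837068560004, 0.0001082037641541297, 2.5591524385378347e-05], 'joint_torque': [0.0002766898433037568, -45.893322229385376, 0.20914551336318254, -16.57442808151245, -0.06101122358813882, 0.02041558676864952, 0.00023152909307100344], 'tcp_pos': [0.26638294573942184, 0.5920900032433265, 0.23148958572458378], 'eef_rot': [0.20979149013412135, 0.9777453123603336, -0.0012535707630952802, -0.000251763858110779], 'contact_force': [0.016239464311219604, -0.23674565796286323, -0.9809315427309722], 'moment': [0.06415072343293286, 0.023923156982604582, 0.002318191128391839], 'grip_width': 0.9972873080299038}
scene 1 [[391.0344900473533, 0.0, 322.29270946165207]
[... 486 characters left out ...]
0.9972272560316984, 0.07265875006469502, 0.45170671280575525], [-0.9998666099627129, 0.015826712214731368, -0.004034533695963083, 0.26353821516385234], [0.002873397839836667, -0.07271392581866076, -0.997348699591518, 0.9284035798507994], [0.0, 0.0, 0.0, 1.0]]
wrist 3 [[309.70691628693146, 0.0, 321.57265775230275], [0.0, 309.70691628693146, 200.46326535169558], [0.0, 0.0, 1.0]] [[0.40991704595595546, 0.8801213188871461, 0.23948795267213577, 0.19935920755157985], [0.9121181213219416, -0.3946916110458392, -0.11072066169495826, 0.6216996425356289], [-0.0029237289327892183, 0.2638275880388329, -0.9645654231822418, 0.38353475893790545], [0.0, 0.0, 0.0, 1.0]]invalid input: not JSON, or not a number
```

The scene view shows the gauge in its rest at about (280,168), the rack with three bushings at (270,208) and the marker at (305,285). The top view shows the rest at (242,195), rack at (280,235), dish at (296,155), cap at (262,140) and marker at (370,263). I'll check which rotation keys the move command takes, using a no-motion row, and locate everything.

```bash
python3 -m jog '{"xyz": [[0,0,-4],[0,0,-8],[0,0,-12],[0,0,-16],[0,0,-20],[0,0,-24],[0,0,-28],[0,0,-32]], "yaw": [0,0,0,0,0,0,0,0]}'; python3 -m jog '{"xyz": [[0,0,-4],[0,0,-8],[0,0,-12],[0,0,-16],[0,0,-20],[0,0,-24]], "yaw": [0,0,0,0,0,0]}'; python3 -c "
from bench import *;print(sense()['qpos'])"
```

```text
time: 2.12
tcp_pos: [0.2663, 0.5917, 0.5556]
eef_rot: [0.21, 0.978, 0.001, 0.0]
contact_force: [0.9, 1.7, 2.4]
grip_width: 1.0
time: 2.62
tcp_pos: [0.2434, 0.541, 0.6057]
eef_rot: [0.21, 0.978, 0.019, 0.004]
contact_force: [-0.5, 0.8, -0.1]
grip_width: 0.997
[-1.24360354  0.4645166   0.14949525  0.65967443 -0.07536938  1.98182022
  0.00575248]
```

```bash
python3 -m jog '{"xyz": [[0,0,-4],[0,0,-8],[0,0,-12],[0,0,-16],[0,0,-20],[0,0,-24]], "yaw": [0,0,0,0,0,0]}'; python3 -m jog '{"xyz": [[0,0,0],[0,0,0]], "yaw": [0,0]}';python3 -c "
from bench import *;print(sense()['qpos'])"
```

```text
time: 3.12
tcp_pos: [0.2227, 0.495, 0.6455]
eef_rot: [0.21, 0.977, 0.041, 0.009]
contact_force: [0.5, 0.5, -0.4]
grip_width: 1.0
time: 3.28
tcp_pos: [0.2229, 0.4955, 0.6458]
eef_rot: [0.21, 0.977, 0.041, 0.009]
contact_force: [0.9, 0.5, 0.1]
grip_width: 0.998
[-1.26035218e+00  3.53006021e-01  1.47623776e-01  7.25281895e-01
 -5.79809891e-02  1.98171009e+00 -1.16268648e-03]
```

Run:
```python
from h import *
f=grab_frame("top"); P=cloud(f); np.save("top.npy",P); cv2.imwrite("pics/top1.png",f["frame"][:,:,::-1])
g=grab_frame("scene"); np.save("sc.npy",cloud(g))
for pc in (P,np.load("sc.npy")):
  pts=pc[np.isfinite(pc).all(-1)]
  gx=np.arange(.30,.72,.02); gy=np.arange(.56,.06,-.02)
  print("     "+" ".join("%4d"%round(y*1000) for y in gy))
  for x in gx[::-1]:
    row=[]
    for y in gy:
        m=(abs(pts[:,0]-x)<.01)&(abs(pts[:,1]-y)<.01)
        row.append("%4d"%round(1000*pts[m,2].max()) if m.sum() else "   .")
    print("%4d "%round(x*1000)+" ".join(row))
```

```text
560  540  520  500  480  460  440  420  400  380  360  340  320  300  280  260  240  220  200  180  160  140  120  100   80
 700    4    5    3   29   28    4   24   29    4    4    4    5    4    3    7  207  212  212  212  212  213  212  212  249  248
 680    4    4    5   26   28   28   29   27    4    4    4    5    5    3    5  208  212  213  212  211  212  211  211  250  249
 660    6    4    4    4    6    4    4    3   19   20   18   10    4    5  187  207  211  212  211  211  212  211  212  249  249
 640    6   12   12    5    5    4    4    4   20   21   18   18   17   17   17  189  190  190  190  202  202  203  293  294  257
 620   15   13    4    5    5    5    4    4    5    4    6   15    5    7   15    4   97   98   98   98  155  155  295  298  294
 600   10    5    3    5    3    4    4    8   11    4    5   16    6    6   17    5   95   94   95   95  156  156  258  298  296
 580    7    4    4    5    3    3    4   65   73   68    5   16   17   18   17    4   91   91   91   91  155  156  155  156  156
 560    6    4    4    3    4    4    7   72   71   67    4    3  
[... 3913 characters left out ...]
    4    4    4    4    4    4   12   17   18   16
 380    5    3    3    4    3    3    4    3   25   53   53   25    3    4    4    4    4    3   16   19   20   19   18   17   15
 360    4    4    4    3    4    5    3    4    3    4   26    4    4    3    4    4    4   17   18   19   17    4    4    5    4
 340    4    3    3    4    3    3    3    4    3    3    4    4    3    2    3    3    3    3    3    4    4    3    3    3    4
 320 -789 -790 -795 -793 -788 -792 -792 -793 -792 -792 -793 -792 -792 -791 -792 -793    .    .    .    .    .    .    .    .    .
 300 -791 -791 -792 -792 -789 -793 -791 -792 -792 -791 -793 -793 -789 -791 -790 -788    .    .    .    .    .    .    .    .    .
```

```bash
python3 - <<'E'
import cv2
a=cv2.imread("pics/top1.png"); cv2.imwrite("pics/top1z.png",cv2.resize(a[110:290,180:420],None,fx=3.3,fy=3.3,interpolation=cv2.INTER_CUBIC))
a=cv2.imread("pics/scene0.png"); cv2.imwrite("pics/scene0z.png",cv2.resize(a[130:310,220:460],None,fx=3.3,fy=3.3,interpolation=cv2.INTER_CUBIC))
E
cat >> h.py <<'E'
def tool():
    s=sense(); return np.array(s["tcp_pos"]),R.from_quat(s["eef_rot"]),s
def to(p,jaw=None):
    """shift (cm, tool axes) to put TCP at p; yaw to bring jaw (tool y) along azimuth jaw (deg)"""
    t,q,s=tool(); d=q.inv().apply(np.array(p)-t)*100
    M=q.as_matrix(); z=M[:,2]
    o="t %.2f tcp %s shift_cm %s |%.1f|"%(s["time"],np.round(t,4),np.round(d,2),np.linalg.norm(d))
    yaz=np.degrees(np.arctan2(M[1,1],M[0,1])); o+=" jaw_az %.1f z %s"%(yaz,np.round(z,3))
    if jaw is not None:
        y=np.array([np.cos(np.radians(jaw)),np.sin(np.radians(jaw)),0]); y-=z*(y@z)
        l=q.inv().apply(y); a=np.arctan2(-l[0],l[1]); 
        o+=" yaw %.3f or %.3f"%(a,a-np.sign(a)*np.pi)
    print(o,"q7 %.2f"%s["qpos"][6], "F",np.round(s["contact_force"],1)); return d
E
python3 - <<'E'
from h import *
for n in ("top","sc"):
    P=np.load(n+".npy"); P=P[np.isfinite(P).all(-1)]
    tab=P[(P[:,0]>.36)&(P[:,0]<.48)&(P[:,1]>.44)&(P[:,1]<.54)]; tz=np.median(tab[:,2]); 
    g=P[(P[:,2]>.058)&(P[:,2]<.08)&(P[:,0]>.44)&(P[:,0]<.62)&(P[:,1]>.36)&(P[:,1]<.5)]
    c=g.mean(0); u=np.linalg.svd(g-c,full_matrices=False)[2][0]; u*=np.sign(u[1]); s=(g-c)@u
    print(n,"table",tz,"gauge c",c.round(4),"u",u.round(3),"range",np.percentile(s,[0.5,99.5]).round(4),"mid",(c+u*(np.percentile(s,[.5,99.5]).mean())).round(4),"az",np.degrees(np.arctan2(u[1],u[0])))
    b=P[(P[:,2]>.045)&(P[:,2]<.06)&(P[:,0]>.36)&(P[:,0]<.54)&(P[:,1]>.27)&(P[:,1]<.42)]
    # 3 clusters
    _,lab,cen=cv2.kmeans(b[:,:2].astype(np.float32),3,None,(3,50,1e-4),5,cv2.KMEANS_PP_CENTERS)
    for k in range(3):
        q=b[lab[:,0]==k]; (x,y),r=cv2.minEnclosingCircle(q[:,:2].astype(np.float32)); print("  bush",cen[k].round(4),"circ",round(x,4),round(y,4),round(r,4),len(q),"z",np.median(q[:,2]).round(4))
    w=P[(P[:,2]>.18)&(P[:,2]<.22)&(P[:,0]>.50)&(P[:,0]<.54)&(P[:,1]>.15)&(P[:,1]<.30)]
    print("  console top edge y",np.percentile(w[:,1],[95,99,100]).round(4),"z",np.percentile(w[:,2],[1,50,99]).round(4))
    for x0 in (.49,.5,.51,.52,.53,.54,.55,.56):
        m=P[(abs(P[:,0]-x0)<.005)&(P[:,1]>.22)&(P[:,1]<.29)&(P[:,2]>.05)]; print("   x",x0,"edge y",m[:,1].max().round(4) if len(m) else None, "z", np.median(m[:,2]).round(4) if len(m) else None)
E
```

```text
top table 0.0003007935839675069 gauge c [0.5282 0.4242 0.0663] u [-0.852  0.523 -0.012] range [-0.0596  0.0631] mid [0.5267 0.4252 0.0663] az 148.4463737537377
  bush [0.4925 0.3183] circ 0.5024 0.3589 0.0633 238 z 0.0503
  bush [0.3983 0.3696] circ 0.3982 0.3698 0.021 246 z 0.0503
  bush [0.4451 0.3435] circ 0.4453 0.3437 0.0211 241 z 0.0501
  console top edge y [0.2346 0.2381 0.2399] z [0.1881 0.1971 0.202 ]
   x 0.49 edge y 0.2484 z 0.1715
   x 0.5 edge y 0.2484 z 0.1835
   x 0.51 edge y 0.2482 z 0.1943
   x 0.52 edge y 0.2482 z 0.1961
   x 0.53 edge y 0.2481 z 0.1981
   x 0.54 edge y 0.2479 z 0.1992
   x 0.55 edge y 0.2478 z 0.0863
   x 0.56 edge y 0.2476 z 0.0927
sc table 0.0005833525467852652 gauge c [0.5278 0.4219 0.066 ] u [-0.842  0.54  -0.007] range [-0.0592  0.063 ] mid [0.5262 0.4229 0.0659] az 147.34366689583388
  bush [0.3983 0.368 ] circ 0.3983 0.3698 0.0217 197 z 0.0504
  bush [0.494  0.3235] circ 0.5081 0.3574 0.0639 185 z 0.0507
  bush [0.4452 0.342 ] circ 0.4458 0.344 0.0225 194 z 0.0507
  console top edge y [0.2341 0.2397 0.2411] z [0.1873 0.1971 0.2017]
   x 0.49 edge y 0.2381 z 0.174
   x 0.5 edge y 0.2421 z 0.1859
   x 0.51 edge y 0.2411 z 0.195
   x 0.52 edge y 0.2395 z 0.1975
   x 0.53 edge y 0.2408 z 0.199
   x 0.54 edge y 0.2367 z 0.2002
   x 0.55 edge y 0.2359 z 0.1999
   x 0.56 edge y None z None
```

Run:
```python
from h import *
to([.53,.427,.15],57)
```

```text
t 3.38 tcp [0.2231 0.496  0.645 ] shift_cm [-30.83   2.17  49.85] |58.7| jaw_az 65.8 z [ 0.034  0.076 -0.997] yaw 0.154 or -2.988 q7 -0.00 F [0.1 0.1 0.1]
```

```bash
python3 - <<'E'
from h import *
P=np.load("top.npy"); P=P[np.isfinite(P).all(-1)]
m=P[(P[:,0]>.5)&(P[:,0]<.545)&(P[:,1]>.225)&(P[:,1]<.26)]
for y in np.arange(.225,.26,.0025):
    q=m[abs(m[:,1]-y)<.00125]; print(round(y,4),len(q),np.percentile(q[:,2],[0,25,50,75,100]).round(3) if len(q) else '')
E
python3 -m jog '{"xyz": [[-3.8,0.25,1],[-7.6,0.5,2],[-11.4,0.8,4],[-15.2,1,6],[-19,1.3,8],[-22.8,1.6,10],[-26.6,1.9,12],[-29.5,2.1,14]], "yaw": [0.05,0.1,0.154,0.154,0.154,0.154,0.154,0.154]}' 0.0
```

```text
0.225 27 [0.186 0.195 0.197 0.2   0.201]
0.2275 27 [0.189 0.196 0.197 0.199 0.201]
0.23 53 [0.187 0.195 0.198 0.2   0.202]
0.2325 28 [0.187 0.196 0.198 0.201 0.203]
0.235 47 [0.082 0.195 0.197 0.199 0.203]
0.2375 63 [0.078 0.082 0.17  0.196 0.201]
0.24 31 [0.085 0.086 0.087 0.186 0.199]
0.2425 22 [0.084 0.086 0.087 0.088 0.089]
0.245 34 [0.084 0.086 0.087 0.088 0.089]
0.2475 39 [-0.001  0.071  0.085  0.087  0.089]
0.25 30 [-0.004 -0.     0.     0.001  0.005]
0.2525 27 [-0.003 -0.     0.001  0.002  0.005]
0.255 21 [-0.003 -0.001 -0.     0.     0.003]
0.2575 21 [-0.003  0.     0.001  0.002  0.004]
0.26 15 [-0.001 -0.001 -0.001  0.001  0.002]
time: 4.05
tcp_pos: [0.5074, 0.4038, 0.5068]
eef_rot: [0.284, 0.958, 0.042, 0.006]
contact_force: [-0.5, 0.0, 0.2]
grip_width: 1.001
```

Run:
```python
from h import *
to([.528,.4235,.12],58)
to([.528,.4235,.06],58)
```

```text
t 4.05 tcp [0.5074 0.4038 0.5068] shift_cm [-1.15 -0.45 38.77] |38.8| jaw_az 56.9 z [ 0.035  0.077 -0.996] yaw -0.018 or 3.123 q7 0.37 F [-0.5  0.   0.2]
t 4.05 tcp [0.5074 0.4038 0.5068] shift_cm [-1.23 -0.95 44.75] |44.8| jaw_az 56.9 z [ 0.035  0.077 -0.996] yaw -0.018 or 3.123 q7 0.37 F [-0.5  0.   0.2]
```

```bash
python3 -m jog '{"xyz": [[-1,-0.2,4],[-1.2,-0.4,8.1],[-1.2,-0.45,12.2],[-1.2,-0.45,16.3],[-1.2,-0.45,20.4],[-1.2,-0.45,24.5],[-1.2,-0.45,28.6],[-1.2,-0.5,32]], "yaw": [-0.018,-0.018,-0.018,-0.018,-0.018,-0.018,-0.018,-0.018]}'
python3 - <<'E'
from h import *
to([.528,.4235,.12],58)
to([.528,.4235,.06],58)
f=grab_frame("wrist"); cv2.imwrite("pics/w1.png",f["frame"][:,:,::-1])
f=grab_frame("scene"); cv2.imwrite("pics/s1.png",cv2.resize(f["frame"][60:260,180:440,::-1],None,fx=3,fy=3))
E
```

```text
time: 4.72
tcp_pos: [0.5223, 0.418, 0.1846]
eef_rot: [0.275, 0.96, 0.04, 0.005]
contact_force: [-0.2, -0.6, -0.2]
grip_width: 1.0
t 4.72 tcp [0.5223 0.418  0.1846] shift_cm [-0.28  0.25  6.49] |6.5| jaw_az 58.0 z [ 0.031  0.074 -0.997] yaw 0.000 or -3.141 q7 0.46 F [-0.2 -0.6 -0.2]
t 4.72 tcp [0.5223 0.418  0.1846] shift_cm [-0.35 -0.23 12.47] |12.5| jaw_az 58.0 z [ 0.031  0.074 -0.997] yaw 0.000 or -3.141 q7 0.46 F [-0.2 -0.6 -0.2]
```

Wrist view: handle at about (323,205), lying square to the jaws, with the fingers at (225,255) and (420,255). Rack bushings are at (203,117), (208,170) and (214,220), and the left bushing's bore looks smallest. Next I descend and grasp.

```bash
python3 -m jog '{"xyz": [[-0.3,0.2,3.5],[-0.3,0.1,7],[-0.35,-0.1,10],[-0.35,-0.23,12.5],[-0.35,-0.23,12.5]], "yaw": [0,0,0,0,0]}' 0.0;  python3 - <<'E'
from h import *
to([.528,.4235,.06],58)
E
python3 -m jog '{"xyz": [[0,0,0],[0,0,0],[0,0,0],[0,0,0],[0,0,0],[0,0,0]], "yaw": [0,0,0,0,0,0]}' 1.0
```

```text
time: 5.23
tcp_pos: [0.5275, 0.423, 0.0602]
eef_rot: [0.276, 0.961, 0.039, 0.003]
contact_force: [-0.6, -0.0, -1.0]
grip_width: 1.002
t 5.23 tcp [0.5275 0.423  0.0602] shift_cm [-0.01  0.07  0.02] |0.1| jaw_az 58.0 z [ 0.028  0.072 -0.997] yaw 0.000 or -3.141 q7 0.50 F [-0.6 -0.  -1. ]
time: 5.73
tcp_pos: [0.53, 0.4247, 0.0653]
eef_rot: [0.275, 0.96, 0.043, 0.006]
contact_force: [0.7, -0.6, -0.4]
grip_width: 0.622
```

```bash
python3 -m jog '{"xyz": [[0,0,0.5],[0,0,0.5],[0,0,0.5],[0,0,0.5],[0,0,0.5],[0,0,0.5],[0,0,0.5],[0,0,0.5]], "yaw": [0,0,0,0,0,0,0,0]}' 1.0
python3 - <<'E'
from h import *
to([.528,.4235,.06],58)
E
```

```text
time: 6.4
tcp_pos: [0.5305, 0.4261, 0.0597]
eef_rot: [0.275, 0.96, 0.043, 0.007]
contact_force: [1.5, 3.8, -0.4]
grip_width: 0.208
t 6.40 tcp [0.5305 0.4261 0.0597] shift_cm [ 0.08 -0.35 -0.06] |0.4| jaw_az 58.0 z [ 0.037  0.08  -0.996] yaw 0.001 or -3.141 q7 0.50 F [ 1.5  3.8 -0.4]
```

```bash
python3 -m jog '{"xyz": [[0,-0.2,-2],[0,-0.3,-5],[0,-0.4,-9],[0,-0.6,-13],[0,-0.7,-17],[0,-0.8,-20]], "yaw": [0,0,0,0,0,0]}' 1.0
python3 - <<'E'
from h import *
to([.525,.30,.27],0)
f=grab_frame("scene"); cv2.imwrite("pics/s2.png",cv2.resize(f["frame"][30:230,180:440,::-1],None,fx=3,fy=3))
E
```

```text
time: 6.9
tcp_pos: [0.5185, 0.4013, 0.2608]
eef_rot: [0.276, 0.96, 0.042, 0.006]
contact_force: [1.0, 0.6, -0.7]
grip_width: 0.206
t 6.90 tcp [0.5185 0.4013 0.2608] shift_cm [-5.91 -8.14 -1.68] |10.2| jaw_az 57.9 z [ 0.035  0.077 -0.996] yaw 1.012 or -2.129 q7 0.46 F [ 1.   0.6 -0.7]
```

Gauge is held level in the jaws, GO collar to the left at (250,193) and NO-GO collar at (313,188), centred. This interface has no tilt, so I'll pivot the gauge in the grip by lowering its NO-GO plug onto the console edge.

```bash
python3 -m jog '{"xyz": [[-0.7,-1,-1],[-1.5,-2,-1.7],[-2.2,-3,-1.7],[-3,-4,-1.7],[-3.7,-5,-1.7],[-4.4,-6,-1.7],[-5.1,-7,-1.7],[-5.9,-8.1,-1.7]], "yaw": [0.12,0.24,0.36,0.48,0.6,0.72,0.84,0.96]}'
python3 - <<'E'
from h import *
to([.525,.285,.23],0)
f=grab_frame("scene"); cv2.imwrite("pics/s3.png",cv2.resize(f["frame"][30:230,200:460,::-1],None,fx=3,fy=3))
E
```

```text
time: 7.62
tcp_pos: [0.5239, 0.3004, 0.266]
eef_rot: [0.69, 0.723, 0.038, -0.015]
contact_force: [-0.0, -0.4, -1.9]
grip_width: 0.202
t 7.62 tcp [0.5239 0.3004 0.266 ] shift_cm [-1.81 -0.08  3.47] |3.9| jaw_az 2.6 z [ 0.031  0.075 -0.997] yaw 0.047 or -3.094 q7 -0.22 F [-0.  -0.4 -1.9]
```

```bash
cat >> h.py <<'E'
def path(pts,jaw=None):
    for p in pts: to(p,jaw)
E
python3 - <<'E'
from h import *
t,q,s=tool()
for X,H in [(45,-20),(45,-5),(44,5),(42,15),(38,25),(32,33),(25,39),(19,42),(14,42)]:
    p=np.array([.525,.2385+X/1000,.197-H/1000]); print(X,H,(q.inv().apply(p-t)*100).round(2))
E
```

```text
45 -20 [-1.61 -0.19  4.79]
45 -5 [-1.71 -0.24  6.28]
44 5 [-1.88 -0.28  7.27]
42 15 [-2.15 -0.32  8.25]
38 25 [-2.62 -0.37  9.22]
32 33 [-3.28 -0.42  9.98]
25 39 [-4.02 -0.46 10.52]
19 42 [-4.64 -0.49 10.78]
14 42 [-5.13 -0.51 10.74]
```

```bash
python3 -m jog '{"xyz": [[-0.8,-0.1,2.5],[-1.6,-0.2,4.8],[-1.7,-0.24,6.2],[-1.8,-0.26,6.8],[-1.88,-0.28,7.3],[-2.0,-0.3,7.8],[-2.15,-0.32,8.25]], "yaw": [0.047,0.047,0.047,0.047,0.047,0.047,0.047]}'
python3 - <<'E'
from h import *
to([.525,.2385+.042,.197-.015],0)
f=grab_frame("scene"); cv2.imwrite("pics/s4.png",cv2.resize(f["frame"][60:210,260,:] if 0 else f["frame"][60:210,230:430,::-1],None,fx=4,fy=4))
E
```

```text
time: 8.25
tcp_pos: [0.5263, 0.2869, 0.1835]
eef_rot: [0.704, 0.709, 0.04, -0.015]
contact_force: [0.4, 0.5, -1.4]
grip_width: 0.201
t 8.25 tcp [0.5263 0.2869 0.1835] shift_cm [-0.65 -0.14  0.1 ] |0.7| jaw_az 0.3 z [ 0.035  0.078 -0.996] yaw 0.008 or -3.134 q7 -0.17 F [ 0.4  0.5 -1.4]
```

```bash
for i in 1; do python3 -m jog '{"xyz": [[-0.3,0,1],[-0.3,0,1.5],[-0.3,0,2],[-0.3,0,2]], "yaw": [0,0,0,0]}'; done
python3 - <<'E'
from h import *
to([.525,.2385+.042,.197-.015],0)
f=grab_frame("scene"); cv2.imwrite("pics/s5.png",cv2.resize(f["frame"][60:210,260,:] if 0 else f["frame"][60:210,230:430,::-1],None,fx=4,fy=4))
f=grab_frame("top"); cv2.imwrite("pics/t5.png",cv2.resize(f["frame"][60:260,220:460,::-1],None,fx=3,fy=3))
E
```

```text
time: 8.63
tcp_pos: [0.526, 0.2849, 0.1618]
eef_rot: [0.705, 0.708, 0.038, -0.015]
contact_force: [-0.0, -1.2, -1.3]
grip_width: 0.206
t 8.63 tcp [0.526  0.2849 0.1618] shift_cm [-0.28 -0.04 -2.05] |2.1| jaw_az 0.2 z [ 0.032  0.076 -0.997] yaw 0.006 or -3.135 q7 -0.15 F [-0.  -1.2 -1.3]
```

The gauge's NO-GO end passes through the drawn console edge (red collar at (365,405)) with no force, so the console isn't solid there. The table's near edge is surely solid and has free air below it, so I'll use that instead.

Run:
```python
from h import *
P=np.load("top.npy"); P=P[np.isfinite(P).all(-1)]
for y0 in (.44,.48,.52):
  m=P[(abs(P[:,1]-y0)<.01)&(P[:,0]>.28)&(P[:,0]<.36)]
  on=m[m[:,2]>-.01]; off=m[m[:,2]<-.05]; print(y0,"min x table",np.sort(on[:,0])[:4].round(4),"z",np.sort(on[:,2])[-3:].round(3),"off max x",np.sort(off[:,0])[-3:].round(4),np.median(off[:,2]).round(3))
  mid=m[(m[:,2]<-.01)&(m[:,2]>-.3)]; print(mid.round(3)[:5])
to([.5,.33,.26],90); to([.285,.48,.10],90)
```

```text
0.44 min x table [0.3435 0.3436 0.3436 0.3438] z [0.003 0.003 0.004] off max x [] nan
[]
0.48 min x table [0.3417 0.342  0.3422 0.3423] z [0.004 0.004 0.004] off max x [] nan
[]
0.52 min x table [0.3425 0.3427 0.3428 0.3428] z [0.003 0.004 0.004] off max x [] nan
[]
t 8.73 tcp [0.5267 0.285  0.1629] shift_cm [ 5.25 -2.31 -9.42] |11.0| jaw_az 0.2 z [ 0.034  0.077 -0.996] yaw -1.567 or 1.575 q7 -0.15 F [-0.5 -0.4 -1.2]
t 8.73 tcp [0.5267 0.285  0.1629] shift_cm [ 19.11 -24.3    6.94] |31.7| jaw_az 0.2 z [ 0.034  0.077 -0.996] yaw -1.567 or 1.575 q7 -0.15 F [-0.5 -0.4 -1.2]
  return _methods._mean(a, axis=axis, dtype=dtype,
  ret = ret.dtype.type(ret / rcount)
```

```bash
python3 -m jog '{"xyz": [[1.5,0,-4],[3,0,-8],[5,-1,-9.5],[7,-3.5,-9.5],[9,-6.5,-9.5],[11,-9.5,-9.5],[13,-12.5,-9.5],[15,-15.5,-9.5]], "yaw": [0,0,-0.12,-0.24,-0.36,-0.48,-0.6,-0.72]}'
python3 - <<'E'
from h import *
to([.29,.48,.12],90)
E
```

```text
time: 9.4
tcp_pos: [0.3662, 0.4274, 0.2646]
eef_rot: [0.407, 0.912, 0.043, 0.0]
contact_force: [-0.0, -0.1, -1.4]
grip_width: 0.206
t 9.40 tcp [0.3662 0.4274 0.2646] shift_cm [ 8.5  -3.31 14.55] |17.2| jaw_az 41.8 z [ 0.035  0.078 -0.996] yaw -0.842 or 2.300 q7 -0.00 F [-0.  -0.1 -1.4]
```

```bash
python3 -m jog '{"xyz": [[1.2,-0.5,2],[2.4,-1,4],[3.6,-1.5,6],[4.9,-2,8],[6.1,-2.4,10],[7.3,-2.8,11.5],[8.5,-3.3,12.5]], "yaw": [-0.12,-0.24,-0.36,-0.48,-0.6,-0.72,-0.842]}'
python3 - <<'E'
from h import *
to([.29,.48,.12],90)
t,q,s=tool()
for X,H in [(45,-20),(45,-5),(44,5),(42,15),(38,25),(32,33),(25,39),(19,42),(14,42)]:
    p=np.array([.341-X/1000,.48,0-H/1000]); print(X,H,(q.inv().apply(p-t)*100).round(2))
f=grab_frame("scene"); cv2.imwrite("pics/s6.png",cv2.resize(f["frame"][60:260,130:390,::-1],None,fx=3,fy=3))
E
```

```text
time: 9.98
tcp_pos: [0.2903, 0.4779, 0.1385]
eef_rot: [-0.001, 0.999, 0.038, 0.017]
contact_force: [0.0, 0.8, -1.6]
grip_width: 0.204
t 9.98 tcp [0.2903 0.4779 0.1385] shift_cm [0.09 0.06 1.86] |1.9| jaw_az 90.2 z [ 0.034  0.076 -0.997] yaw 0.001 or -3.141 q7 0.54 F [ 0.   0.8 -1.6]
45 -20 [-0.16 -0.7  11.85]
45 -5 [-0.11 -0.81 13.34]
44 5 [-0.18 -0.89 14.34]
42 15 [-0.34 -0.96 15.35]
38 25 [-0.71 -1.04 16.36]
32 33 [-1.28 -1.1  17.17]
25 39 [-1.96 -1.15 17.8 ]
19 42 [-2.55 -1.18 18.12]
14 42 [-3.05 -1.18 18.13]
```

GO plug at (55,365) overhangs the table edge, with the NO-GO end hidden behind the jaws over the table. I'll lower it slowly.

```bash
python3 -m jog '{"xyz": [[-0.1,-0.2,4],[-0.15,-0.4,8],[-0.15,-0.7,11.8],[-0.11,-0.8,13.3],[-0.18,-0.9,14.3]], "yaw": [0,0,0,0,0]}'
python3 - <<'E'
from h import *
to([.341-.042,.48,-.015],90)
f=grab_frame("scene"); cv2.imwrite("pics/s7.png",cv2.resize(f["frame"][110:260,130:330,::-1],None,fx=4,fy=4))
E
```

```text
time: 10.45
tcp_pos: [0.2968, 0.4792, -0.0052]
eef_rot: [0.003, 0.999, 0.037, 0.016]
contact_force: [-3.3, -0.3, 2.7]
grip_width: 0.21
t 10.45 tcp [ 0.2968  0.4792 -0.0052] shift_cm [-0.19  0.01  0.99] |1.0| jaw_az 89.7 z [ 0.032  0.074 -0.997] yaw -0.007 or 3.135 q7 0.55 F [-3.3 -0.3  2.7]
```

```bash
python3 - <<'E'
from h import *
t,q,s=tool()
for X,H in [(44,10),(42,15),(40,20),(38,25),(32,33),(25,39),(19,42),(14,42)]:
    p=np.array([.341-X/1000,.48,0-H/1000]); print(X,H,(q.inv().apply(p-t)*100).round(2))
E
python3 -m jog '{"xyz": [[-0.1,0,0.5],[-0.2,0,1.0],[-0.3,0,1.5],[-0.5,0,2.0]], "yaw": [0,0,0,0]}'
```

```text
44 10 [0.01 0.05 0.44]
42 15 [-0.17  0.01  0.94]
40 20 [-0.35 -0.02  1.45]
38 25 [-0.54 -0.06  1.95]
32 33 [-1.11 -0.11  2.77]
25 39 [-1.79 -0.16  3.39]
19 42 [-2.38 -0.18  3.71]
14 42 [-2.88 -0.17  3.73]
time: 10.83
tcp_pos: [0.3035, 0.4821, -0.0222]
eef_rot: [0.002, 0.999, 0.039, 0.018]
contact_force: [-2.3, -1.8, 1.9]
grip_width: 0.205
```

```bash
python3 -m jog '{"xyz": [[-0.3,0,0.4],[-0.6,-0.05,0.8],[-0.95,-0.1,1.2],[-1.25,-0.1,1.45],[-1.55,-0.1,1.65],[-1.85,-0.1,1.75]], "yaw": [0,0,0,0,0,0]}'
python3 - <<'E'
from h import *
to([.341-.014,.48,-.042],90)
f=grab_frame("scene"); cv2.imwrite("pics/s8.png",cv2.resize(f["frame"][110:260,130:330,::-1],None,fx=4,fy=4))
E
```

```text
time: 11.33
tcp_pos: [0.3202, 0.4828, -0.0404]
eef_rot: [0.001, 0.999, 0.039, 0.016]
contact_force: [-8.2, 1.4, 3.0]
grip_width: 0.212
t 11.33 tcp [ 0.3202  0.4828 -0.0404] shift_cm [-0.67 -0.29  0.15] |0.7| jaw_az 90.0 z [ 0.031  0.078 -0.996] yaw -0.003 or 3.139 q7 0.58 F [-8.2  1.4  3. ]
```

The GO plug now points steeply down at (255,500), so the pivot works. A last nudge, then I'll lift away.

```bash
python3 -m jog '{"xyz": [[-0.35,0,0],[-0.7,0,0.1],[-0.7,0,0.1]], "yaw": [0,0,0]}'
python3 -m jog '{"xyz": [[0.4,0,0],[0.8,0,-3],[0.8,0,-7],[0.8,0,-11],[0.8,0,-15],[0.8,0,-19],[0.8,0,-22],[0.8,0,-22]], "yaw": [0,0,0,0,0,0,0,0]}'
python3 - <<'E'
from h import *
to([.4,.45,.2],90)
f=grab_frame("scene"); cv2.imwrite("pics/s9.png",cv2.resize(f["frame"][50:200,130:330,::-1],None,fx=4,fy=4)); np.savez("s9.npz",**{k:np.array(f[k]) for k in ("frame","z_map","mtx","world_from_camera")})
for l in ("gauge","go_tip","nogo_tip"):
    for q in pinpoint(f,l)[:2]:
        u,v=np.round(q["point"]).astype(int); print(l,q["p"],q["point"],cloud(f)[v,u].round(4))
E
```

```text
time: 11.63
tcp_pos: [0.3247, 0.4826, -0.042]
eef_rot: [0.0, 0.999, 0.038, 0.014]
contact_force: [-8.9, 1.7, -0.1]
grip_width: 0.208
time: 12.3
tcp_pos: [0.3185, 0.4676, 0.1852]
eef_rot: [0.004, 0.999, 0.045, 0.022]
contact_force: [0.9, 0.5, -1.4]
grip_width: 0.21
t 12.30 tcp [0.3185 0.4676 0.1852] shift_cm [-8.22 -1.58 -1.27] |8.5| jaw_az 89.7 z [ 0.045  0.089 -0.995] yaw -0.009 or 3.133 q7 0.58 F [ 0.9  0.5 -1.4]
gauge 0.75 [293.8, 204.1] [0.4774 0.3058 0.0437]
gauge 0.45 [172.0, 152.6] [0.2839 0.3762 0.2518]
go_tip 0.46 [165.7, 178.8] [ 0.4697  1.3116 -0.5669]
```

```bash
cat >> h.py <<'E'
def plug(f,tcp,L,r,lo=.028,down=None):
    """fit the hanging plug below tcp: returns tip estimate and axis (unit, pointing down)"""
    P=cloud(f).reshape(-1,3); P=P[np.isfinite(P).all(1)]
    m=(np.hypot(P[:,0]-tcp[0],P[:,1]-tcp[1])<.035)&(P[:,2]<tcp[2]-lo)&(P[:,2]>tcp[2]-L-.006)
    q=P[m]; 
    if len(q)<10: print("few",len(q)); return None
    cam=np.array(f["world_from_camera"])[:3,3]
    # slice centroid by height, pushed by radius away from the camera
    from scipy.optimize import least_squares
    vd=(q.mean(0)-cam); 
    def res(v):
        c0=np.array([v[0],v[1],tcp[2]-.045]); u=np.array([v[2],v[3],-1.]); u/=np.linalg.norm(u)
        d=q-c0; d=d-np.outer(d@u,u); return np.linalg.norm(d,axis=1)-r
    h=vd.copy(); h[2]=0; h/=np.linalg.norm(h); c=np.median(q,0)+h*r
    s=least_squares(res,[c[0],c[1],0,0],loss="soft_l1",f_scale=.001)
    u=np.array([s.x[2],s.x[3],-1.]); u/=np.linalg.norm(u); c0=np.array([s.x[0],s.x[1],tcp[2]-.045])
    print("n",len(q),"rms",np.sqrt(np.mean(s.fun**2)).round(4),"zmin",np.sort(q[:,2])[:3].round(4),"slope dx,dy per down",s.x[2:].round(3),"c0",c0.round(4))
    return c0,s.x[2:]
E
python3 - <<'E'
from h import *
f=grab_frame("scene"); t,q,s=tool(); print(t.round(4)); plug(f,t,.066,.006)
to([.4,.45,.2],90)
f=grab_frame("top"); plug(f,t,.066,.006)
to([.445,.344,.17],90)
E
```

```text
[0.3139 0.4637 0.1762]
n 71 rms 0.001 zmin [0.1226 0.1229 0.1232] slope dx,dy per down [-0.429  0.076] c0 [0.288  0.4659 0.1312]
t 12.55 tcp [0.3139 0.4637 0.1762] shift_cm [-8.69 -1.16 -2.19] |9.0| jaw_az 89.8 z [ 0.033  0.074 -0.997] yaw -0.006 or 3.136 q7 0.58 F [-0.8  0.  -1.2]
few 0
t 12.60 tcp [0.3137 0.4638 0.1761] shift_cm [-13.17 -11.95   0.16] |17.8| jaw_az 89.8 z [ 0.033  0.074 -0.997] yaw -0.006 or 3.136 q7 0.58 F [ 0.2 -0.2 -1. ]
```

```bash
sed -i 's/<.035)/<.055)/' h.py
python3 - <<'E'
from h import *
f=grab_frame("scene"); t,q,s=tool(); print(t.round(4)); c,sl=plug(f,t,.066,.006,lo=.03)
print(proj(f,t),[proj(f,c+np.array([sl[0],sl[1],-1])*k) for k in (-.02,0,.02)])
E
```

```text
[0.3136 0.464  0.1762]
n 68 rms 0.0009 zmin [0.1196 0.12   0.1214] slope dx,dy per down [-0.41  0.12] c0 [0.2869 0.4662 0.1312]
[176.17723416 155.61481077] [array([171.16149825, 169.21603107]), array([169.66711132, 177.76910998]), array([168.21531811, 186.07840497])]
```

Run:
```python
from h import *
to([.305,.475,.04],90); to([.32,.475,.04],90); to([.335,.475,.04],90);to([.345,.475,.04],90)
```

```text
t 12.65 tcp [0.3136 0.464  0.1762] shift_cm [ 1.31  0.09 13.63] |13.7| jaw_az 89.8 z [ 0.033  0.074 -0.997] yaw -0.005 or 3.136 q7 0.58 F [-0.3 -0.1 -1.4]
t 12.65 tcp [0.3136 0.464  0.1762] shift_cm [-0.19  0.09 13.68] |13.7| jaw_az 89.8 z [ 0.033  0.074 -0.997] yaw -0.005 or 3.136 q7 0.58 F [-0.3 -0.1 -1.4]
t 12.65 tcp [0.3136 0.464  0.1762] shift_cm [-1.69  0.1  13.73] |13.8| jaw_az 89.8 z [ 0.033  0.074 -0.997] yaw -0.005 or 3.136 q7 0.58 F [-0.3 -0.1 -1.4]
t 12.65 tcp [0.3136 0.464  0.1762] shift_cm [-2.69  0.1  13.76] |14.0| jaw_az 89.8 z [ 0.033  0.074 -0.997] yaw -0.005 or 3.136 q7 0.58 F [-0.3 -0.1 -1.4]
```

```bash
python3 -m jog '{"xyz": [[1.3,0,4],[1.3,0,8],[1.3,0,12],[1.3,0.1,13.65],[0.6,0.1,13.65],[0,0.1,13.65],[-0.8,0.1,13.7],[-1.5,0.1,13.7]], "yaw": [0,0,0,0,0,0,0,0]}'
python3 - <<'E'
from h import *
to([.345,.475,.04],90)
f=grab_frame("scene"); cv2.imwrite("pics/s10.png",cv2.resize(f["frame"][110:260,130:330,::-1],None,fx=4,fy=4))
E
```

```text
time: 13.32
tcp_pos: [0.3359, 0.4771, 0.0439]
eef_rot: [0.002, 0.999, 0.04, 0.019]
contact_force: [-0.2, 0.6, -0.1]
grip_width: 0.212
t 13.32 tcp [0.3359 0.4771 0.0439] shift_cm [-0.9  -0.24  0.41] |1.0| jaw_az 89.8 z [ 0.037  0.08  -0.996] yaw -0.006 or 3.135 q7 0.60 F [-0.2  0.6 -0.1]
```

Not helpful: the tip at (250,425) is on the wrong side of the edge, and pushing further would tilt it more. I'll go back below the edge and press the upper NO-GO plug further.

```bash
python3 -m jog '{"xyz": [[2,0,0],[3.5,0,1],[3.5,0,5],[3.5,0,8.5],[2.5,0,8.5],[1.7,0,8.5],[1.0,0,8.5]], "yaw": [0,0,0,0,0,0,0]}'
python3 - <<'E'
from h import *
to([.345,.475,-.042],90)
f=grab_frame("scene"); cv2.imwrite("pics/s11.png",cv2.resize(f["frame"][110:260,130:330,::-1],None,fx=4,fy=4))
E
python3 -m jog '{"xyz": [[-0.4,0,0],[-0.8,0,0],[-0.8,0,0]], "yaw": [0,0,0]}'
```

```text
time: 13.95
tcp_pos: [0.3262, 0.483, -0.0411]
eef_rot: [0.002, 0.999, 0.038, 0.016]
contact_force: [-12.3, 0.7, -2.9]
grip_width: 0.207
t 13.95 tcp [ 0.3262  0.483  -0.0411] shift_cm [-1.88 -0.8   0.09] |2.0| jaw_az 89.8 z [ 0.032  0.077 -0.997] yaw -0.006 or 3.136 q7 0.58 F [-12.3   0.7  -2.9]
time: 14.25
tcp_pos: [0.3292, 0.4831, -0.0402]
eef_rot: [0.0, 0.999, 0.038, 0.013]
contact_force: [-11.2, 0.8, -0.7]
grip_width: 0.205
```

```bash
python3 -m jog '{"xyz": [[1.2,0,0],[1.6,0,-2],[1.6,0,-6],[1.6,0,-10],[1.2,0,-14],[0.5,0,-18],[0,0,-20],[0,0,-20]], "yaw": [0,0,0,0,0,0,0,0]}'
python3 - <<'E'
from h import *
f=grab_frame("scene"); t,q,s=tool(); print(t.round(4)); c,sl=plug(f,t,.066,.006,lo=.03)
cv2.imwrite("pics/s12.png",cv2.resize(f["frame"][80:180,130:260,::-1],None,fx=6,fy=6))
to([.445,.344,.17],90)
E
```

```text
time: 14.92
tcp_pos: [0.3331, 0.4699, 0.1663]
eef_rot: [0.004, 0.999, 0.046, 0.023]
contact_force: [0.5, 0.9, -0.2]
grip_width: 0.207
[0.3311 0.4687 0.1628]
n 57 rms 0.0009 zmin [0.1079 0.1102 0.1104] slope dx,dy per down [-0.381  0.07 ] c0 [0.3075 0.4736 0.1178]
t 14.97 tcp [0.3311 0.4687 0.1628] shift_cm [-11.53 -12.3   -1.31] |16.9| jaw_az 89.7 z [ 0.043  0.087 -0.995] yaw -0.009 or 3.133 q7 0.59 F [ 0.1  0.9 -1.4]
```

Run:
```python
from h import *
n=np.array([.485,.875,0]); w=np.array([.4587,.3684,0])
p=w+n*.05; print(p)
to(p+[0,0,.14],150)
```

```text
[0.48295 0.41215 0.     ]
t 14.97 tcp [0.3311 0.4687 0.1628] shift_cm [-15.13  -5.75   2.43] |16.4| jaw_az 89.7 z [ 0.043  0.087 -0.995] yaw -1.055 or 2.087 q7 0.59 F [ 0.1  0.9 -1.4]
```

```bash
python3 -m jog '{"xyz": [[-1.9,-0.7,0],[-3.8,-1.4,0],[-5.7,-2.1,0],[-7.6,-2.9,0],[-9.5,-3.6,0],[-11.4,-4.3,0],[-13.3,-5,1],[-15.1,-5.7,2]], "yaw": [-0.12,-0.24,-0.36,-0.48,-0.6,-0.72,-0.84,-0.96]}'
python3 -m jog '{"xyz": [[0,0,0],[0,0,0]], "yaw": [-0.09,-0.09]}'
python3 - <<'E'
from h import *
f=grab_frame("scene"); t,q,s=tool(); print(t.round(4)); c,sl=plug(f,t,.066,.006,lo=.03)
cv2.imwrite("pics/s13.png",cv2.resize(f["frame"][60:210,200:400,::-1],None,fx=4,fy=4))
n=np.array([.485,.875,0]); w=np.array([.4587,.3684,0])
for k in (.05,.03,.006): to(w+n*k+[0,0,.072],150)
E
```

```text
time: 15.63
tcp_pos: [0.4803, 0.4103, 0.1376]
eef_rot: [-0.462, 0.886, 0.026, 0.034]
contact_force: [-0.2, -0.0, -1.6]
grip_width: 0.207
time: 15.8
tcp_pos: [0.4803, 0.4085, 0.1359]
eef_rot: [-0.498, 0.866, 0.024, 0.033]
contact_force: [-0.7, 0.7, -0.7]
grip_width: 0.21
[0.479  0.4101 0.1366]
n 75 rms 0.004 zmin [0.065  0.065  0.0651] slope dx,dy per down [0.913 2.338] c0 [0.4674 0.3857 0.0916]
t 15.85 tcp [0.479  0.4101 0.1366] shift_cm [ 0.16 -0.3   6.47] |6.5| jaw_az 149.7 z [ 0.033  0.076 -0.997] yaw -0.005 or 3.136 q7 1.67 F [-0.1 -0.3 -1.2]
t 15.85 tcp [0.479  0.4101 0.1366] shift_cm [ 2.15 -0.35  6.3 ] |6.7| jaw_az 149.7 z [ 0.033  0.076 -0.997] yaw -0.005 or 3.136 q7 1.67 F [-0.1 -0.3 -1.2]
t 15.85 tcp [0.479  0.4101 0.1366] shift_cm [ 4.54 -0.4   6.11] |7.6| jaw_az 149.7 z [ 0.033  0.076 -0.997] yaw -0.005 or 3.136 q7 1.67 F [-0.1 -0.3 -1.2]
```

The gauge leans toward the camera (red collar at (250,333), GO tip at about (268,470)), bottom towards the rack, as intended. I'll push the tip against the rack's side to bring it vertical.

```bash
python3 -m jog '{"xyz": [[0.1,-0.3,3.5],[0.16,-0.3,6.45],[1.0,-0.35,6.35],[1.8,-0.35,6.3],[2.4,-0.35,6.3],[3.0,-0.4,6.25],[3.5,-0.4,6.2],[4.0,-0.4,6.15]], "yaw": [0,0,0,0,0,0,0,0]}'
python3 - <<'E'
from h import *
n=np.array([.485,.875,0]); w=np.array([.4587,.3684,0])
for k in (.006,.003): to(w+n*k+[0,0,.072],150)
E
```

```text
time: 16.52
tcp_pos: [0.4664, 0.3856, 0.0772]
eef_rot: [-0.499, 0.865, 0.029, 0.041]
contact_force: [2.0, 6.5, -0.6]
grip_width: 0.213
t 16.52 tcp [0.4664 0.3856 0.0772] shift_cm [ 1.32 -0.19  0.39] |1.4| jaw_az 150.0 z [ 0.043  0.091 -0.995] yaw -0.000 or 3.141 q7 1.66 F [ 2.   6.5 -0.6]
t 16.52 tcp [0.4664 0.3856 0.0772] shift_cm [ 1.62 -0.19  0.36] |1.7| jaw_az 150.0 z [ 0.043  0.091 -0.995] yaw -0.000 or 3.141 q7 1.66 F [ 2.   6.5 -0.6]
```

```bash
python3 -m jog '{"xyz": [[0.4,0,0.1],[0.8,0,0.2],[1.1,-0.1,0.2],[1.3,-0.1,0.2],[1.3,-0.1,0.2]], "yaw": [0,0,0,0,0]}'
python3 - <<'E'
from h import *
f=grab_frame("scene"); 
cv2.imwrite("pics/s14.png",cv2.resize(f["frame"][80:230,200:400,::-1],None,fx=4,fy=4))
n=np.array([.485,.875,0]); w=np.array([.4587,.3684,0])
for k in (.006,.003): to(w+n*k+[0,0,.072],150)
E
```

```text
time: 16.93
tcp_pos: [0.4622, 0.375, 0.0753]
eef_rot: [-0.499, 0.865, 0.029, 0.043]
contact_force: [1.9, 6.0, 2.8]
grip_width: 0.209
t 16.98 tcp [0.4622 0.375  0.0753] shift_cm [ 0.18 -0.02  0.31] |0.4| jaw_az 150.0 z [ 0.045  0.092 -0.995] yaw -0.000 or 3.142 q7 1.66 F [0.8 5.8 2.6]
t 16.98 tcp [0.4622 0.375  0.0753] shift_cm [ 0.47 -0.02  0.28] |0.6| jaw_az 150.0 z [ 0.045  0.092 -0.995] yaw -0.000 or 3.142 q7 1.66 F [0.8 5.8 2.6]
```

```bash
python3 -m jog '{"xyz": [[0.3,0,-0.1],[0.6,0,-0.2],[0.8,0,-0.2],[0.8,0,-0.2]], "yaw": [0,0,0,0]}'
python3 - <<'E'
from h import *
n=np.array([.485,.875,0]); w=np.array([.4587,.3684,0])
for k in (.006,.003): to(w+n*k+[0,0,.072],150)
E
python3 -m jog '{"xyz": [[-0.8,0,0],[-1.5,0,-1],[-1.0,0,-4],[-0.5,0,-8],[-0.5,0,-12],[-0.5,0,-12]], "yaw": [0,0,0,0,0,0]}'
python3 - <<'E'
from h import *
f=grab_frame("scene"); 
cv2.imwrite("pics/s15.png",cv2.resize(f["frame"][50:200,200:400,::-1],None,fx=4,fy=4)); t,q,s=tool(); print(t.round(4)); c,sl=plug(f,t,.066,.006,lo=.03)
to([.445,.344,.13],150)
E
```

```text
time: 17.32
tcp_pos: [0.4575, 0.3669, 0.0756]
eef_rot: [-0.499, 0.865, 0.028, 0.042]
contact_force: [1.4, 6.3, -0.9]
grip_width: 0.211
t 17.32 tcp [0.4575 0.3669 0.0756] shift_cm [-0.75 -0.02  0.44] |0.9| jaw_az 150.0 z [ 0.044  0.09  -0.995] yaw -0.000 or 3.141 q7 1.66 F [ 1.4  6.3 -0.9]
t 17.32 tcp [0.4575 0.3669 0.0756] shift_cm [-0.45 -0.02  0.41] |0.6| jaw_az 150.0 z [ 0.044  0.09  -0.995] yaw -0.000 or 3.141 q7 1.66 F [ 1.4  6.3 -0.9]
time: 17.82
tcp_pos: [0.4563, 0.3578, 0.2002]
eef_rot: [-0.498, 0.866, 0.025, 0.041]
contact_force: [-0.7, 0.8, 0.4]
grip_width: 0.211
[0.4552 0.3568 0.1967]
n 60 rms 0.0008 zmin [0.1369 0.1384 0.1393] slope dx,dy per down [0.028 0.064] c0 [0.4611 0.364  0.1517]
t 17.87 tcp [0.4552 0.3568 0.1967] shift_cm [2.23 0.21 6.5 ] |6.9| jaw_az 149.9 z [ 0.043  0.082 -0.996] yaw -0.002 or 3.139 q7 1.73 F [-0.1 -0.6 -1.2]
```

Run:
```python
from h import *
t0,_,_=tool(); f=grab_frame("scene"); t,q,s=tool(); print(t0.round(4),t.round(4)); c,sl=plug(f,t0,.066,.006,lo=.03)
# height of tip by mask of lowest points
B=np.array([.4926,.3178]); k=.020
tip=c+np.array([sl[0],sl[1],-1])*k; print("tip",tip.round(4),"off",(tip-t0).round(4)); np.save("off.npy",tip-t0)
for B in ([.4926,.3178],[.4455,.344],[.3983,.3698]):
  for z in (.065,.03): to([B[0]-(tip-t0)[0],B[1]-(tip-t0)[1],z+.064],150)
```

```text
[0.4552 0.3568 0.1967] [0.4539 0.3556 0.1938]
n 69 rms 0.0009 zmin [0.1346 0.1352 0.1361] slope dx,dy per down [0.039 0.072] c0 [0.4595 0.3626 0.1517]
tip [0.4603 0.364  0.1317] off [ 0.0051  0.0072 -0.065 ]
t 17.92 tcp [0.4539 0.3556 0.1938] shift_cm [ 2.76 -5.21  6.23] |8.6| jaw_az 149.9 z [ 0.038  0.078 -0.996] yaw -0.002 or 3.139 q7 1.73 F [-0.9 -0.  -2.3]
t 17.92 tcp [0.4539 0.3556 0.1938] shift_cm [ 3.06 -5.23  9.72] |11.5| jaw_az 149.9 z [ 0.038  0.078 -0.996] yaw -0.002 or 3.139 q7 1.73 F [-0.9 -0.  -2.3]
t 17.92 tcp [0.4539 0.3556 0.1938] shift_cm [2.86 0.18 6.26] |6.9| jaw_az 149.9 z [ 0.038  0.078 -0.996] yaw -0.002 or 3.139 q7 1.73 F [-0.9 -0.  -2.3]
t 17.92 tcp [0.4539 0.3556 0.1938] shift_cm [3.16 0.16 9.75] |10.2| jaw_az 149.9 z [ 0.038  0.078 -0.996] yaw -0.002 or 3.139 q7 1.73 F [-0.9 -0.  -2.3]
t 17.92 tcp [0.4539 0.3556 0.1938] shift_cm [3.   5.56 6.28] |8.9| jaw_az 149.9 z [ 0.038  0.078 -0.996] yaw -0.002 or 3.139 q7 1.73 F [-0.9 -0.  -2.3]
t 17.92 tcp [0.4539 0.3556 0.1938] shift_cm [3.3  5.54 9.77] |11.7| jaw_az 149.9 z [ 0.038  0.078 -0.996] yaw -0.002 or 3.139 q7 1.73 F [-0.9 -0.  -2.3]
```

```bash
python3 -m jog '{"xyz": [[0.7,-1.3,1.5],[1.4,-2.6,3],[2.1,-3.9,4.5],[2.7,-5.2,6],[2.75,-5.2,6.5],[2.75,-5.2,6.5]], "yaw": [0,0,0,0,0,0]}'
python3 - <<'E'
from h import *
f=grab_frame("scene"); t,q,s=tool(); print(t.round(4)); 
r=plug(f,t,.066,.006,lo=.03)
cv2.imwrite("pics/s16.png",cv2.resize(f["frame"][80:230,220:420,::-1],None,fx=4,fy=4))
f=grab_frame("wrist");cv2.imwrite("pics/w16.png",f["frame"][:,:,::-1])
to([.4926-.0057,.3178-.0078,.095],150)
E
```

```text
time: 18.42
tcp_pos: [0.4853, 0.3092, 0.1209]
eef_rot: [-0.498, 0.866, 0.024, 0.031]
contact_force: [-0.1, 0.3, -1.2]
grip_width: 0.21
[0.4854 0.3112 0.1224]
n 202 rms 0.0106 zmin [0.0504 0.0504 0.0504] slope dx,dy per down [-6.361  3.639] c0 [0.6023 0.2493 0.0774]
t 18.52 tcp [0.4857 0.3124 0.1234] shift_cm [ 0.38 -0.26  2.82] |2.9| jaw_az 150.0 z [ 0.033  0.077 -0.996] yaw -0.000 or 3.142 q7 1.79 F [-0.6  0.6 -1.7]
```

```bash
python3 -m jog '{"xyz": [[0.2,-0.25,0.8],[0.3,-0.25,1.5],[0.3,-0.25,1.8],[0.35,-0.25,2.1],[0.35,-0.25,2.3]], "yaw": [0,0,0,0,0]}'
python3 - <<'E'
from h import *
to([.4926-.0057,.3178-.0078,.095],150)
E
```

```text
time: 18.93
tcp_pos: [0.4886, 0.3102, 0.1016]
eef_rot: [-0.499, 0.865, 0.025, 0.036]
contact_force: [0.7, 0.4, -0.2]
grip_width: 0.211
t 18.93 tcp [0.4886 0.3102 0.1016] shift_cm [0.16 0.14 0.65] |0.7| jaw_az 150.0 z [ 0.037  0.079 -0.996] yaw -0.001 or 3.141 q7 1.78 F [ 0.7  0.4 -0.2]
```

```bash
python3 -m jog '{"xyz": [[0.1,0.05,0.4],[0.1,0.1,0.8],[0.1,0.1,1.2],[0.1,0.1,1.2]], "yaw": [0,0,0,0]}'
python3 - <<'E'
from h import *
to([.4926-.0057,.3178-.0078,.085],150)
f=grab_frame("scene");cv2.imwrite("pics/s17.png",cv2.resize(f["frame"][80:230,220:420,::-1],None,fx=4,fy=4))
E
```

```text
time: 19.27
tcp_pos: [0.4865, 0.3092, 0.0871]
eef_rot: [-0.499, 0.865, 0.025, 0.033]
contact_force: [1.0, 0.4, -1.3]
grip_width: 0.21
t 19.27 tcp [0.4865 0.3092 0.0871] shift_cm [-0.07  0.    0.21] |0.2| jaw_az 150.0 z [ 0.033  0.076 -0.997] yaw -0.001 or 3.140 q7 1.78 F [ 1.   0.4 -1.3]
```

GO end went 24 mm into the right bushing without resistance (the collar, around (305,458), sits just above the mouth). Next is the left bushing.

```bash
python3 -m jog '{"xyz": [[0,0,-2],[-0.3,0,-3.8],[-0.2,3.6,-3.8],[-0.1,7.2,-3.8],[-0.05,10.77,-3.8],[-0.05,10.77,-3.6],[-0.05,10.77,-3.6]], "yaw": [0,0,0,0,0,0,0]}'
python3 - <<'E'
from h import *
to([.3983-.0057,.3698-.0078,.106],150)
f=grab_frame("scene");cv2.imwrite("pics/s18.png",cv2.resize(f["frame"][100:250,180:380,::-1],None,fx=4,fy=4))
t,q,s=tool(); r=plug(f,t,.06,.006,lo=.035)
E
```

```text
time: 19.9
tcp_pos: [0.39, 0.3624, 0.1251]
eef_rot: [-0.502, 0.864, 0.025, 0.033]
contact_force: [0.0, -0.6, -2.0]
grip_width: 0.21
t 19.90 tcp [0.39   0.3624 0.1251] shift_cm [ 0.06 -0.27  1.91] |1.9| jaw_az 150.3 z [ 0.032  0.077 -0.997] yaw 0.005 or -3.137 q7 1.60 F [ 0.  -0.6 -2. ]
n 47 rms 0.0007 zmin [0.0644 0.0646 0.0651] slope dx,dy per down [0.    0.066] c0 [0.3937 0.3678 0.08  ]
```

```bash
python3 -m jog '{"xyz": [[-0.1,-0.3,0.8],[-0.05,-0.3,1.6],[0,-0.3,2.0],[0,-0.3,2.3],[0,-0.3,2.6],[0,-0.3,2.6]], "yaw": [0,0,0,0,0,0]}'
```

```text
time: 20.45
tcp_pos: [0.3998, 0.3635, 0.1031]
eef_rot: [-0.498, 0.866, 0.025, 0.039]
contact_force: [-2.2, -2.8, 22.6]
grip_width: 0.211
```

```bash
python3 -m jog '{"xyz": [[0,0,-0.5],[0,0,-0.7]], "yaw": [0,0]}'
python3 - <<'E'
from h import *
to([.3983-.0057,.3698-.0078,.106],150)
f=grab_frame("wrist");cv2.imwrite("pics/w19.png",cv2.resize(f["frame"][120:370,220:540,::-1],None,fx=2.4,fy=2.4))
f=grab_frame("scene");cv2.imwrite("pics/s19.png",cv2.resize(f["frame"][130:230,200:330,::-1],None,fx=6,fy=6))
E
```

```text
time: 20.62
tcp_pos: [0.3972, 0.3606, 0.1065]
eef_rot: [-0.498, 0.866, 0.025, 0.035]
contact_force: [0.5, 0.1, -0.6]
grip_width: 0.211
t 20.62 tcp [0.3972 0.3606 0.1065] shift_cm [0.11 0.46 0.04] |0.5| jaw_az 149.9 z [ 0.035  0.077 -0.996] yaw -0.003 or 3.138 q7 1.60 F [ 0.5  0.1 -0.6]
```

The tip was refused with 22 N, but it stood a few mm off centre, so I'll try again better centred and more gently.

```bash
python3 -m jog '{"xyz": [[0,0.4,-0.1],[0,0.4,0.1],[0,0.4,0.4],[0,0.4,0.6],[0,0.4,0.6]], "yaw": [0,0,0,0,0]}'
```

```text
time: 21.13
tcp_pos: [0.394, 0.3651, 0.1028]
eef_rot: [-0.499, 0.865, 0.025, 0.037]
contact_force: [-1.8, -2.6, 17.7]
grip_width: 0.21
```

Refused again with 18 N at the ledge height, so the left one is the tight bushing. Lifting out; next I lay the gauge back in the rest, using a fork to swing it level.

```bash
python3 -m jog '{"xyz": [[0,0,-2],[0,0,-5],[-1.5,0,-8],[-4,0,-8],[-7,0,-8]], "yaw": [0,0,0,0.12,0.24]}'
python3 - <<'E'
from h import *
f=grab_frame("scene"); t=grab_frame("top")
cv2.imwrite("pics/t20.png",cv2.resize(t["frame"][120:300,170:370,::-1],None,fx=4,fy=3.3))
u=np.array([-.8475,.5305,0]); v=np.array([u[1],-u[0],0]) # v: perpendicular (az ~58)
c=np.array([.528,.4235,0])
for n,g in (("scene",f),("top",t)):
    P=cloud(g).reshape(-1,3); P=P[np.isfinite(P).all(1)]
    a=(P-c)@u; b=(P-c)@v
    m=(abs(a)<.08)&(abs(b)<.04)&(P[:,2]>.005)&(P[:,2]<.08)
    base=m&(P[:,2]<.016); fork=m&(P[:,2]>.035)
    print(n,"base a",np.percentile(a[base],[1,99]).round(4),"b",np.percentile(b[base],[1,99]).round(4),base.sum())
    for sgn in (1,-1):
        k=fork&(a*sgn>.02); 
        if k.sum()>3: print("  fork",sgn,"a",np.percentile(a[k],[2,50,98]).round(4),"b",np.percentile(b[k],[2,50,98]).round(4),"z",np.percentile(P[k,2],[2,98]).round(4),k.sum())
to([.478,.45,.15],58)
E
```

```text
time: 21.55
tcp_pos: [0.4258, 0.4171, 0.1874]
eef_rot: [-0.389, 0.92, 0.029, 0.032]
contact_force: [0.4, 0.6, -0.9]
grip_width: 0.21
scene base a [-0.0649  0.0621] b [-0.0211  0.0248] 627
  fork 1 a [0.0408 0.0455 0.0504] b [-0.0166  0.0035  0.0176] z [0.0368 0.0674] 70
  fork -1 a [-0.0498 -0.0453 -0.0405] b [-0.0149  0.0063  0.0193] z [0.0358 0.0649] 63
top base a [-0.0648  0.0602] b [-0.0203  0.0231] 622
  fork 1 a [0.0416 0.0461 0.0512] b [-0.0181  0.0106  0.0194] z [0.0505 0.0675] 53
  fork -1 a [-0.0492 -0.0443 -0.0396] b [-0.016   0.0042  0.0203] z [0.0486 0.0646] 92
t 21.65 tcp [0.4262 0.4221 0.1863] shift_cm [-5.27 -1.93  4.03] |6.9| jaw_az 136.3 z [ 0.037  0.082 -0.996] yaw 1.366 or -1.776 q7 1.42 F [-0.1 -0.1 -1. ]
```

```bash
python3 - <<'E'
from h import *
to([.5088,.4375,.15],58)
E
python3 -m jog '{"xyz": [[-0.8,0,0],[-2,-1,1],[-3,-2,2],[-4,-3,3],[-5,-4,3.5],[-6,-5,3.8],[-6.3,-5.3,4],[-6.3,-5.3,4]], "yaw": [0.12,0.24,0.36,0.48,0.6,0.72,0.84,0.96]}'
python3 - <<'E'
from h import *
to([.5088,.4375,.15],58);to([.5088,.4375,.091],58)
E
```

```text
t 21.65 tcp [0.4262 0.4221 0.1863] shift_cm [-6.5  -5.02  4.04] |9.2| jaw_az 136.3 z [ 0.037  0.082 -0.996] yaw 1.366 or -1.776 q7 1.42 F [-0.1 -0.1 -1. ]
time: 22.32
tcp_pos: [0.509, 0.4274, 0.1471]
eef_rot: [0.08, 0.996, 0.038, 0.013]
contact_force: [-0.4, -0.3, -1.6]
grip_width: 0.209
t 22.32 tcp [0.509  0.4274 0.1471] shift_cm [ 0.17  1.01 -0.21] |1.0| jaw_az 80.8 z [ 0.033  0.074 -0.997] yaw 0.398 or -2.743 q7 0.73 F [-0.4 -0.3 -1.6]
t 22.32 tcp [0.509  0.4274 0.1471] shift_cm [0.29 0.55 5.67] |5.7| jaw_az 80.8 z [ 0.033  0.074 -0.997] yaw 0.398 or -2.743 q7 0.73 F [-0.4 -0.3 -1.6]
```

```bash
python3 -m jog '{"xyz": [[0.2,0.5,0],[0.2,0.9,0],[0.2,0.9,1],[0.25,0.7,3],[0.3,0.55,5.6],[0.3,0.55,5.6]], "yaw": [0.12,0.24,0.36,0.4,0.4,0.4]}'
python3 - <<'E'
from h import *
u=np.array([-.8475,.5305,0]); r=np.array([.530,.4242,0])
f=grab_frame("scene"); cv2.imwrite("pics/s21.png",cv2.resize(f["frame"][90:210,200:360,::-1],None,fx=5,fy=5))
for y,z in ((.025,.091),(.045,.091),(.06,.089),(.075,.085),(.085,.08)): print(y,z); to(r+u*y+[0,0,z],58)
E
```

```text
time: 22.82
tcp_pos: [0.5038, 0.4365, 0.0875]
eef_rot: [0.273, 0.961, 0.036, 0.002]
contact_force: [-1.5, -0.3, -2.0]
grip_width: 0.209
0.025 0.091
t 22.87 tcp [0.505  0.4374 0.09  ] shift_cm [-0.32  0.21 -0.09] |0.4| jaw_az 58.3 z [ 0.027  0.071 -0.997] yaw 0.006 or -3.135 q7 0.41 F [ 0.4  0.1 -1.5]
0.045 0.091
t 22.87 tcp [0.505  0.4374 0.09  ] shift_cm [ 1.68  0.22 -0.06] |1.7| jaw_az 58.3 z [ 0.027  0.071 -0.997] yaw 0.006 or -3.135 q7 0.41 F [ 0.4  0.1 -1.5]
0.06 0.089
t 22.87 tcp [0.505  0.4374 0.09  ] shift_cm [3.18 0.21 0.16] |3.2| jaw_az 58.3 z [ 0.027  0.071 -0.997] yaw 0.006 or -3.135 q7 0.41 F [ 0.4  0.1 -1.5]
0.075 0.085
t 22.87 tcp [0.505  0.4374 0.09  ] shift_cm [4.67 0.19 0.59] |4.7| jaw_az 58.3 z [ 0.027  0.071 -0.997] yaw 0.006 or -3.135 q7 0.41 F [ 0.4  0.1 -1.5]
0.085 0.08
t 22.87 tcp [0.505  0.4374 0.09  ] shift_cm [5.67 0.16 1.1 ] |5.8| jaw_az 58.3 z [ 0.027  0.071 -0.997] yaw 0.006 or -3.135 q7 0.41 F [ 0.4  0.1 -1.5]
```

```bash
python3 -m jog '{"xyz": [[0.8,0.2,-0.1],[1.7,0.2,-0.1],[2.5,0.2,0],[3.2,0.2,0.1],[4.0,0.2,0.3],[4.7,0.2,0.5],[5.4,0.2,0.8]], "yaw": [0,0,0,0,0,0,0]}'
python3 - <<'E'
from h import *
u=np.array([-.8475,.5305,0]); r=np.array([.530,.4242,0])
f=grab_frame("scene"); cv2.imwrite("pics/s22.png",cv2.resize(f["frame"][90:210,180:340,::-1],None,fx=5,fy=5))
for y,z in ((.085,.08),(.0,.1),(.0,.06)): print(y,z); to(r+u*y+[0,0,z],58)
E
```

```text
time: 23.45
tcp_pos: [0.4625, 0.4721, 0.0881]
eef_rot: [0.272, 0.961, 0.043, 0.006]
contact_force: [0.3, -1.1, 0.4]
grip_width: 0.151
0.085 0.08
t 23.50 tcp [0.46   0.4731 0.0868] shift_cm [-0.03 -0.48  0.64] |0.8| jaw_az 58.5 z [ 0.032  0.079 -0.996] yaw 0.009 or -3.132 q7 0.34 F [-1.  -0.2  0.6]
0.0 0.1
t 23.50 tcp [0.46   0.4731 0.0868] shift_cm [-8.5  -0.39 -1.48] |8.6| jaw_az 58.5 z [ 0.032  0.079 -0.996] yaw 0.009 or -3.132 q7 0.34 F [-1.  -0.2  0.6]
0.0 0.06
t 23.50 tcp [0.46   0.4731 0.0868] shift_cm [-8.56 -0.73  2.51] |9.0| jaw_az 58.5 z [ 0.032  0.079 -0.996] yaw 0.009 or -3.132 q7 0.34 F [-1.  -0.2  0.6]
```

Run:
```python
from h import *
f=grab_frame("wrist"); cv2.imwrite("pics/w22.png",cv2.resize(f["frame"][120:400,160:500,::-1],None,fx=2.3,fy=2.1))
f=grab_frame("top"); cv2.imwrite("pics/t22.png",cv2.resize(f["frame"][120:300,150:350,::-1],None,fx=4,fy=3.3))
print(sense()["grip_width"])
```

```text
0.15273289994292127
```

The jaws have closed to 14 mm: the handle's lower end caught the fork tines and the gauge slipped sideways in the pads. The green collar is at (403,340) in the scene view, and the NO-GO face is between the fingers at (370,435) in the wrist view. I'll lift gently and look.

```bash
python3 -m jog '{"xyz": [[0,0,-0.7],[0,0,-1.5],[0,0,-2.2],[0,0,-3],[0,0,-3]], "yaw": [0,0,0,0,0]}'
python3 - <<'E'
from h import *
f=grab_frame("scene"); cv2.imwrite("pics/s23.png",cv2.resize(f["frame"][80:200,180:340,::-1],None,fx=5,fy=5))
to([.46,.47,.12],58)
E
```

```text
time: 24.02
tcp_pos: [0.4634, 0.4689, 0.1194]
eef_rot: [0.273, 0.961, 0.044, 0.007]
contact_force: [0.3, 0.4, -0.7]
grip_width: 0.155
t 24.07 tcp [0.463  0.4687 0.1185] shift_cm [ 0.32 -0.03 -0.15] |0.4| jaw_az 58.2 z [ 0.036  0.08  -0.996] yaw 0.005 or -3.136 q7 0.34 F [ 0.4  0.7 -1.4]
```

Run:
```python
from h import *
from scipy.optimize import least_squares
f=grab_frame("scene"); t,q,s=tool(); P=cloud(f).reshape(-1,3); C=f["frame"].reshape(-1,3); ok=np.isfinite(P).all(1); P=P[ok];C=C[ok].astype(int)
u=np.array([-.8475,.5305,0]); v=np.array([u[1],-u[0],0]); r=np.array([.530,.4242,0])
a=(P-r)@u; b=(P-r)@v; at=(t-r)@u; print("tcp a,b,z",at.round(4),((t-r)@v).round(4),t[2].round(4))
m=(a<at+.0)&(a>at-.08)&(abs(b)<.03)&(P[:,2]>.071)&(P[:,2]<t[2]+.03)
for i in np.where(m)[0][::3]: print(a[i].round(4),b[i].round(4),P[i,2].round(4),C[i])
```

```text
tcp a,b,z 0.0806 0.0016 0.1176
0.0448 0.0022 0.1197 [84 83 81]
0.0454 -0.0019 0.1171 [47 49 47]
0.0456 -0.0034 0.1154 [46 46 44]
0.064 -0.0017 0.1138 [104 102  95]
0.0568 -0.0092 0.1186 [58 57 55]
0.0502 -0.0086 0.1172 [57 56 54]
0.0439 -0.0011 0.1105 [44 55 44]
0.0782 -0.0207 0.1278 [91 89 80]
0.0719 -0.0184 0.1251 [91 88 80]
0.0595 -0.0075 0.1148 [47 45 45]
0.0529 -0.0067 0.1132 [52 51 50]
0.0463 -0.0054 0.1113 [40 42 38]
0.0785 -0.0224 0.1263 [88 87 78]
0.0721 -0.0219 0.125 [90 88 78]
0.0578 -0.0066 0.1109 [45 44 43]
0.0511 -0.0053 0.109 [43 41 40]
0.0443 -0.0072 0.1095 [53 75 54]
0.0748 -0.0197 0.1208 [91 89 79]
0.0582 -0.0049 0.1067 [39 42 38]
0.0513 -0.0081 0.1083 [40 53 41]
0.0449 -0.0017 0.1023 [57 73 58]
0.0774 -0.0196 0.1182 [91 90 80]
0.0709 -0.0193 0.1171 [84 81 73]
0.0541 -0.0058 0.1039 [35 58 37]
0.0474 -0.0041 0.1016 [55 67 57]
0.0409 0.0032 0.0949 [129 127 121]
0.0757 -0.0195 0.115 [93 90 81]
0.0526 0.0011 0.0953 [92 94 88]
0.0456 -0.0016 0.0964 [77 76 76]
0.039 0.0052 0.09 [151 149 142]
0.0459 -0.0029 0.0945 [76 76 76]
0.0392 0.0006 0.0907 [105 104 100]
0.0441 -0.0015 0.0901 [76 76 75]
0.0374 0.0042 0.0845 [120 118 112]
0.0445 0.0006 0.0854 [75 76 74]
0.0377 0.0025 0.0829 [87 85 84]
0.0448 -0.0001 0.083 [72 72 71]
0.038 0.0025 0.0799 [75 75 74]
0.0428 -0.0017 0.081 [76 76 74]
0.036 0.0006 0.0781 [72 72 71]
0.041 0.0003 0.076 [76 77 76]
0.0341 0.0028 0.0729 [87 86 84]
0.039 -0.0002 0.073 [77 76 75]
```

The gauge still hangs in the jaws by its NO-GO end, leaning about 20° (collar at (385,350), GO tip near (425,400)). I'll hook the GO plug over the left fork to lean it further, then slide the tip down between the forks and set it down to re-grasp.

```bash
python3 -m jog '{"xyz": [[-0.6,0.1,0],[-1.2,0.2,0.8],[-1.2,0.3,1.8],[-1.2,0.3,2.6],[-0.4,0.3,2.6],[0.6,0.3,2.6],[1.6,0.3,2.6],[2.6,0.3,2.7]], "yaw": [0,0,0,0,0,0,0,0]}'
python3 - <<'E'
from h import *
f=grab_frame("scene"); cv2.imwrite("pics/s24.png",cv2.resize(f["frame"][90:210,160:320,::-1],None,fx=5,fy=5))
t,q,s=tool(); u=np.array([-.8475,.5305,0]); v=np.array([u[1],-u[0],0]); r=np.array([.530,.4242,0])
print("a",((t-r)@u).round(4),"b",((t-r)@v).round(4),"z",t[2].round(4),s["grip_width"],s["contact_force"])
E
```

```text
time: 24.78
tcp_pos: [0.4416, 0.487, 0.0907]
eef_rot: [0.273, 0.961, 0.042, 0.006]
contact_force: [1.5, -1.8, -0.8]
grip_width: 0.15
a 0.1121 b 0.0065 z 0.0905 0.14824627918305452 [-1.74419658  0.16699291 -1.18265246]
```

```bash
cat >> h.py <<'E'
U=np.array([-.8475,.5305,0]); V=np.array([U[1],-U[0],0]); RR=np.array([.530,.4242,0])
def gz(f,amin,amax,bw=.03,zmin=.071,zmax=.2,step=1):
    P=cloud(f).reshape(-1,3); C=f["frame"].reshape(-1,3).astype(int); ok=np.isfinite(P).all(1); P=P[ok];C=C[ok]
    a=(P-RR)@U;b=(P-RR)@V; m=(a>amin)&(a<amax)&(abs(b)<bw)&(P[:,2]>zmin)&(P[:,2]<zmax)
    return np.c_[a,b,P[:,2]][m],C[m]
E
python3 - <<'E'
from h import *
f=grab_frame("scene"); t,q,s=tool()
X,C=gz(f,.0,.11,zmin=.05); g=(C[:,1]>C[:,0]+10)&(C[:,1]>C[:,2]+8); print("green",X[g].mean(0).round(4),g.sum())
l=(C.min(1)>95)&(C.max(1)-C.min(1)<14)&(X[:,0]<.075)&(X[:,0]>.01); print("plug-ish",len(X[l]))
for p,c in zip(X,C):
    if .0<p[0]<.075 and p[2]>.05 and abs(p[1])<.012: print(p.round(4),c,end="; ")
E
```

```text
green [ 0.0599 -0.0008  0.0941] 20
plug-ish 24
[0.074  0.0078 0.1798] [32 33 33]; [0.0743 0.0062 0.1783] [29 45 65]; [0.0749 0.0087 0.174 ] [33 46 64]; [ 0.0741 -0.0105  0.1819] [32 34 34]; [ 0.074  -0.0093  0.168 ] [37 61 85]; [0.0745 0.0056 0.1183] [56 57 56]; [0.0723 0.0068 0.1171] [80 79 77]; [0.0744 0.0002 0.1195] [53 51 51]; [0.0725 0.0034 0.1169] [66 65 62]; [0.0704 0.0047 0.1155] [50 53 52]; [ 0.0747 -0.002   0.1184] [49 49 49]; [0.0726 0.0002 0.1165] [49 49 48]; [0.0706 0.0025 0.1144] [48 48 47]; [0.0682 0.0006 0.1155] [57 57 56]; [0.0663 0.0046 0.1121] [66 67 65]; [ 0.0728 -0.0032  0.1162] [49 49 48]; [ 0.0707 -0.001   0.1142] [49 48 46]; [ 0.0685 -0.0017  0.1144] [52 52 51]; [0.0667 0.0046 0.1093] [58 58 56]; [0.0644 0.0037 0.1096] [53 54 55]; [ 0.0729 -0.007   0.1163] [49 50 49]; [ 0.0709 -0.0041  0.1137] [49 49 48]; [ 0.0688 -0.0022  0.1119] [51 50 49]; [0.0668 0.0005 0.1096] [51 50 50]; [0.0646 0.001  0.1088] [50 49 49]; [0.0625 0.0041 0.1062] [61 61 60]; [0.0603 0.0044 0.1056] [85 86 82]; [ 0.0735 -0.0047  0.1117] [47 47 46]; [ 0.0712 -0.0049  0.1115] [49 49 49]; [ 0.0
[... 5147 characters left out ...]
 0.0629] [71 70 70]; [0.0378 0.0045 0.0596] [74 74 73]; [0.0354 0.0008 0.0623] [78 79 77]; [0.033  0.0007 0.062 ] [79 79 79]; [0.0307 0.0037 0.0592] [100  99  95]; [0.0502 0.0086 0.0548] [62 64 65]; [0.0477 0.0063 0.0564] [64 66 66]; [0.0453 0.0047 0.0574] [62 63 64]; [0.043  0.0066 0.0554] [77 78 77]; [0.0381 0.0024 0.0583] [77 78 76]; [0.0358 0.0033 0.0571] [73 74 73]; [0.0334 0.0007 0.0589] [110 108 104]; [0.0504 0.0057 0.0542] [63 65 67]; [0.048  0.0044 0.0549] [63 65 65]; [0.0457 0.0049 0.0541] [60 62 63]; [0.0433 0.0047 0.0539] [97 97 94]; [0.0506 0.0023 0.0539] [58 59 60]; [ 0.0513 -0.0074  0.0528] [85 85 81]; [ 0.0489 -0.0085  0.0534] [50 51 50]; [ 0.0466 -0.0078  0.0524] [50 51 51];
```

```bash
python3 -m jog '{"xyz": [[-0.7,0,0.7],[-1.4,-0.1,1.5],[-2.1,-0.15,2.3],[-2.8,-0.2,3.1],[-3.4,-0.25,3.8],[-3.9,-0.3,4.4]], "yaw": [0,0,0,0,0,0]}'
python3 - <<'E'
from h import *
f=grab_frame("scene"); cv2.imwrite("pics/s25.png",cv2.resize(f["frame"][100:220,180:340,::-1],None,fx=5,fy=5))
t,q,s=tool(); print("a",((t-RR)@U).round(4),"b",((t-RR)@V).round(4),"z",t[2].round(4),s["grip_width"],np.round(s["contact_force"],1))
E
```

```text
time: 25.38
tcp_pos: [0.4774, 0.4653, 0.0448]
eef_rot: [0.274, 0.961, 0.042, 0.006]
contact_force: [-2.7, -0.2, 4.0]
grip_width: 0.147
a 0.0659 b 0.0066 z 0.0438 0.14758687531070014 [ 1.5  0.  -0.6]
```

```bash
python3 -m jog '{"xyz": [[0.5,0,0.6],[0.9,-0.1,1.2],[1.3,-0.15,1.8],[1.5,-0.15,2.1],[1.5,-0.15,2.1]], "yaw": [0,0,0,0,0]}'
python3 - <<'E'
from h import *
f=grab_frame("scene"); cv2.imwrite("pics/s26.png",cv2.resize(f["frame"][100:220,180:340,::-1],None,fx=5,fy=5))
t,q,s=tool(); print("a",((t-RR)@U).round(4),"b",((t-RR)@V).round(4),"z",t[2].round(4),s["grip_width"],np.round(s["contact_force"],1))
E
```

```text
time: 25.85
tcp_pos: [0.4613, 0.4742, 0.0236]
eef_rot: [0.273, 0.961, 0.04, 0.005]
contact_force: [0.1, -4.1, 1.6]
grip_width: 0.143
a 0.0847 b 0.006 z 0.0239 0.14295686591498288 [ 0.2 -3.1 -0.1]
```

Run:
```python
from h import *
f=grab_frame("scene"); X,C=gz(f,-.06,.09,bw=.02,zmin=.045,zmax=.12)
g=(C[:,1]>C[:,0]+10)&(C[:,1]>C[:,2]+8); print("green",X[g].mean(0).round(4))
for a0 in np.arange(-.05,.07,.01):
    k=X[(abs(X[:,0]-a0)<.004)]; 
    if len(k): print(round(a0,3),len(k),"b",np.percentile(k[:,1],[5,95]).round(4),"zmax",np.percentile(k[:,2],[50,95]).round(4))
```

```text
green [ 0.015  -0.0043  0.0673]
-0.05 16 b [-0.0164  0.0171] zmax [0.0596 0.0655]
-0.04 26 b [-0.0154  0.0172] zmax [0.0572 0.0636]
-0.03 8 b [-0.0038  0.003 ] zmax [0.056 0.06 ]
-0.02 17 b [-0.0058  0.0009] zmax [0.0569 0.0613]
-0.01 15 b [-0.0055  0.0053] zmax [0.0609 0.0631]
0.0 16 b [-0.0056  0.004 ] zmax [0.0629 0.0653]
0.01 20 b [-0.0059  0.0026] zmax [0.0666 0.0717]
0.02 30 b [-0.0092  0.0039] zmax [0.0694 0.0741]
0.03 32 b [-0.0094  0.0069] zmax [0.0706 0.0744]
0.04 36 b [-0.0154  0.0041] zmax [0.0712 0.077 ]
0.05 52 b [-0.0184  0.0176] zmax [0.1122 0.1195]
0.06 18 b [-0.0149  0.0169] zmax [0.1163 0.1194]
```

```bash
python3 -m jog '{"xyz": [[0,0,-0.5],[-0.3,0,-1.0],[-0.8,0,-1.0]], "yaw": [0,0,0]}'
python3 - <<'E'
from h import *
f=grab_frame("scene"); cv2.imwrite("pics/s27.png",cv2.resize(f["frame"][100:220,180:340,::-1],None,fx=5,fy=5))
X,C=gz(f,-.06,.09,bw=.02,zmin=.045,zmax=.12)
g=(C[:,1]>C[:,0]+10)&(C[:,1]>C[:,2]+8); print("green",X[g].mean(0).round(4))
for a0 in np.arange(-.05,.07,.01):
    k=X[(abs(X[:,0]-a0)<.004)]; 
    if len(k): print(round(a0,3),len(k),"b",np.percentile(k[:,1],[5,95]).round(4),"zmax",np.percentile(k[:,2],[50,95]).round(4))
t,q,s=tool(); print("a",((t-RR)@U).round(4),"b",((t-RR)@V).round(4),"z",t[2].round(4),s["grip_width"],np.round(s["contact_force"],1))
E
```

```text
time: 26.2
tcp_pos: [0.4691, 0.473, 0.0367]
eef_rot: [0.272, 0.961, 0.044, 0.006]
contact_force: [-0.1, 0.1, -0.6]
grip_width: 0.143
green [ 0.0085 -0.0008  0.0781]
-0.05 14 b [-0.0164  0.0176] zmax [0.0595 0.0649]
-0.04 27 b [-0.0145  0.0161] zmax [0.0567 0.0631]
-0.03 15 b [-0.0004  0.0053] zmax [0.0673 0.072 ]
-0.02 17 b [-0.0013  0.0071] zmax [0.0701 0.0735]
-0.01 18 b [-0.0014  0.0073] zmax [0.0733 0.076 ]
0.0 17 b [-0.0014  0.0076] zmax [0.0741 0.0769]
0.01 30 b [-0.0056  0.0093] zmax [0.0798 0.0841]
0.02 31 b [-0.0064  0.0076] zmax [0.0826 0.087 ]
0.03 30 b [-0.0064  0.0068] zmax [0.0821 0.0892]
0.04 25 b [-0.007   0.0081] zmax [0.0839 0.112 ]
a 0.0746 b 0.0084 z 0.0363 0.14039226436218913 [ 0.7 -0.3 -0.8]
```

The gauge is now held almost level (green collar at (482,288), GO tip at (575,287) beside the right fork). I'll lift a little, slide it along so both plugs lie over the forks, and set it down.

```bash
python3 -m jog '{"xyz": [[0,-0.3,-1.0],[-0.7,-0.3,-1.2],[-1.35,-0.3,-1.2],[-1.4,-0.3,-0.6],[-1.4,-0.3,0],[-1.4,-0.3,0.6],[-1.4,-0.3,0.6]], "yaw": [0,0,0,0,0,0,0]}'
python3 - <<'E'
from h import *
f=grab_frame("scene"); cv2.imwrite("pics/s28.png",cv2.resize(f["frame"][100:220,180:340,::-1],None,fx=5,fy=5))
X,C=gz(f,-.06,.09,bw=.02,zmin=.045,zmax=.12)
g=(C[:,1]>C[:,0]+10)&(C[:,1]>C[:,2]+8); print("green",X[g].mean(0).round(4))
for a0 in np.arange(-.05,.05,.02):
    k=X[(abs(X[:,0]-a0)<.004)]; 
    if len(k): print(round(a0,3),len(k),"b",np.percentile(k[:,1],[5,95]).round(4),"zmax",np.percentile(k[:,2],[50,95]).round(4))
t,q,s=tool(); print("a",((t-RR)@U).round(4),"b",((t-RR)@V).round(4),"z",t[2].round(4),s["grip_width"],np.round(s["contact_force"],1))
E
```

```text
time: 26.83
tcp_pos: [0.4792, 0.4612, 0.0272]
eef_rot: [0.272, 0.961, 0.042, 0.005]
contact_force: [-1.8, 3.6, -1.3]
grip_width: 0.141
green [-0.0064 -0.0045  0.0697]
-0.05 21 b [-0.0148  0.0161] zmax [0.0616 0.064 ]
-0.03 17 b [-0.0049  0.003 ] zmax [0.0647 0.0668]
-0.01 22 b [-0.0088  0.0032] zmax [0.0698 0.0753]
0.01 30 b [-0.011   0.0034] zmax [0.0747 0.0785]
0.03 17 b [-0.0161  0.005 ] zmax [0.1167 0.1197]
a 0.0627 b 0.0043 z 0.0273 0.1408343573582525 [-1.4  3.1 -1.5]
```

```bash
python3 -m jog '{"xyz": [[0,0,0.3],[0,0,0.3]], "yaw": [0,0]}'; python3 -m jog '{"xyz": [[0,0,0],[0,0,0],[0,0,0],[0,0,0],[0,0,0]], "yaw": [0,0,0,0,0]}' 0.55
python3 - <<'E'
from h import *
f=grab_frame("scene"); cv2.imwrite("pics/s29.png",cv2.resize(f["frame"][100:220,180:340,::-1],None,fx=5,fy=5))
E
```

```text
time: 27.05
tcp_pos: [0.4794, 0.4616, 0.0252]
eef_rot: [0.273, 0.961, 0.042, 0.006]
contact_force: [-3.7, 4.0, -1.3]
grip_width: 0.138
time: 27.47
tcp_pos: [0.4783, 0.4585, 0.0243]
eef_rot: [0.273, 0.961, 0.039, 0.005]
contact_force: [-3.4, -0.2, 0.1]
grip_width: 0.431
```

```bash
python3 -m jog '{"xyz": [[0.1,0,-2],[0.1,0,-5],[0,-0.3,-8],[-1,-0.5,-9],[-2,-0.5,-9]], "yaw": [0,0,0,0,0]}' 0.45
python3 - <<'E'
from h import *
f=grab_frame("scene"); cv2.imwrite("pics/s30.png",cv2.resize(f["frame"][80:220,180:340,::-1],None,fx=5,fy=4.3))
X,C=gz(f,-.08,.09,bw=.02,zmin=.045,zmax=.085)
g=(C[:,1]>C[:,0]+10)&(C[:,1]>C[:,2]+8); print("green",X[g].mean(0).round(4),g.sum())
rd=(C[:,0]>C[:,1]+25)&(C[:,0]>C[:,2]+25); print("red",X[rd].mean(0).round(4),rd.sum())
for a0 in np.arange(-.05,.08,.01):
    k=X[(abs(X[:,0]-a0)<.004)]; 
    if len(k): print(round(a0,3),len(k),"b",np.percentile(k[:,1],[5,95]).round(4),"zmax",np.percentile(k[:,2],[50,95]).round(4))
for a0 in (.0,.012,.0176): to(RR+U*a0+[0,0,.067],58)
E
```

```text
time: 27.93
tcp_pos: [0.4953, 0.4384, 0.1183]
eef_rot: [0.274, 0.961, 0.044, 0.009]
contact_force: [0.7, -0.7, 0.3]
grip_width: 0.548
green [-0.0057 -0.0053  0.0666] 18
red [ 0.0357 -0.0062  0.0687] 12
-0.05 17 b [-0.017   0.0163] zmax [0.0618 0.0654]
-0.04 33 b [-0.0153  0.0154] zmax [0.0626 0.0646]
-0.03 16 b [-0.0052  0.0007] zmax [0.0623 0.065 ]
-0.02 16 b [-0.0056  0.0026] zmax [0.0627 0.0663]
-0.01 19 b [-0.0084  0.0035] zmax [0.0657 0.0693]
0.0 27 b [-0.0097  0.0035] zmax [0.0678 0.0714]
0.01 29 b [-0.009   0.0039] zmax [0.0693 0.0717]
0.02 30 b [-0.01    0.0055] zmax [0.0681 0.0729]
0.03 26 b [-0.011   0.0027] zmax [0.0677 0.073 ]
0.04 26 b [-0.0165  0.0006] zmax [0.0671 0.0728]
0.05 39 b [-0.0165  0.014 ] zmax [0.068  0.0723]
0.06 23 b [-0.0086  0.0036] zmax [0.0701 0.0737]
0.07 20 b [-0.0084  0.0013] zmax [0.0712 0.0735]
t 27.98 tcp [0.4973 0.4352 0.116 ] shift_cm [-3.38  0.38  4.94] |6.0| jaw_az 57.9 z [ 0.042  0.076 -0.996] yaw -0.001 or 3.141 q7 0.40 F [ 1.5 -1.8  0. ]
t 27.98 tcp [0.4973 0.4352 0.116 ] shift_cm [-2.18  0.37  4.95] |5.4| jaw_az 57.9 z [ 0.042  0.076 -0.996] yaw -0.001 or 3.141 q7 0.40 F [ 1.5 -1.8  0. ]
t 27.98 tcp [0.4973 0.4352 0.116 ] shift_cm [-1.62  0.37  4.95] |5.2| jaw_az 57.9 z [ 0.042  0.076 -0.996] yaw -0.001 or 3.141 q7 0.40 F [ 1.5 -1.8  0. ]
```

Gauge now lies in both forks, turned round: red collar at (427,358), green at (512,352), GO tip over the right fork. Now I regrasp it at the handle, nearer the fingertips.

```bash
python3 -m jog '{"xyz": [[-1.9,0.4,1.5],[-1.9,0.4,4.0],[-1.9,0.37,4.7],[-1.9,0.37,4.7]], "yaw": [0,0,0,0]}' 0.45
python3 - <<'E'
from h import *
to(RR+U*.015+[0,0,.069],58)
E
python3 -m jog '{"xyz": [[0,0,0],[0,0,0],[0,0,0],[0,0,0],[0,0,0],[0,0,0],[0,0,0]], "yaw": [0,0,0,0,0,0,0]}' 1.0
```

```text
time: 28.32
tcp_pos: [0.5095, 0.433, 0.0631]
eef_rot: [0.274, 0.961, 0.038, 0.004]
contact_force: [0.2, -0.1, -0.4]
grip_width: 0.555
t 28.32 tcp [0.5095 0.433  0.0631] shift_cm [-0.7   0.38 -0.57] |1.0| jaw_az 58.2 z [ 0.028  0.071 -0.997] yaw 0.004 or -3.138 q7 0.43 F [ 0.2 -0.1 -0.4]
time: 28.9
tcp_pos: [0.5118, 0.4369, 0.0688]
eef_rot: [0.273, 0.961, 0.043, 0.007]
contact_force: [0.4, 1.3, 1.0]
grip_width: 0.202
```

```bash
python3 -m jog '{"xyz": [[0,0,-2],[0,0,-6],[0.8,0,-10],[3,0.3,-10],[6,0.8,-10],[9,1.5,-10],[12,2,-10],[15,3,-10]], "yaw": [0,0,0,-0.1,-0.22,-0.34,-0.46,-0.56]}'
python3 - <<'E'
from h import *
to([.293,.48,.03],90)
t,q,s=tool()
f=grab_frame("scene"); cv2.imwrite("pics/s31.png",cv2.resize(f["frame"][60:220,130:340,::-1],None,fx=3.8,fy=3.7))
E
```

```text
time: 29.57
tcp_pos: [0.3942, 0.5315, 0.1713]
eef_rot: [-0.006, 0.999, 0.037, 0.017]
contact_force: [0.6, -0.2, -0.6]
grip_width: 0.21
t 29.57 tcp [0.3942 0.5315 0.1713] shift_cm [10.64 -6.05 13.37] |18.1| jaw_az 90.7 z [ 0.033  0.074 -0.997] yaw 0.010 or -3.132 q7 0.63 F [ 0.6 -0.2 -0.6]
```

Held level: red collar and NO-GO towards the table edge at (235,268), green at (303,243). On to the table edge, for the pivot the other way.

```bash
python3 -m jog '{"xyz": [[3,-1.7,1.5],[6,-3.4,3.5],[8.5,-4.8,6],[10,-5.7,9],[10.6,-6,12],[10.6,-6,13.3]], "yaw": [0,0,0,0,0,0]}'
python3 - <<'E'
from h import *
t,q,s=tool(); print(t.round(4))
for X,H in [(48,5),(46,14),(43,22),(38,30),(32,37),(25,42),(19,45),(14,46)]:
    p=np.array([.341-X/1000,.48,0-H/1000]); print(X,H,(q.inv().apply(p-t)*100).round(2))
E
```

```text
time: 30.12
tcp_pos: [0.2913, 0.4786, 0.0273]
eef_rot: [-0.004, 0.999, 0.035, 0.015]
contact_force: [0.7, -0.6, -1.3]
grip_width: 0.207
[0.2913 0.4786 0.0273]
48 5 [-0.08 -0.09  3.23]
46 14 [-0.25 -0.15  4.14]
43 22 [-0.52 -0.21  4.94]
38 30 [-1.   -0.27  5.76]
32 37 [-1.58 -0.32  6.47]
25 42 [-2.26 -0.36  6.99]
19 45 [-2.86 -0.39  7.31]
14 46 [-3.35 -0.4   7.42]
```

```bash
python3 -m jog '{"xyz": [[-0.05,-0.05,1.6],[-0.08,-0.1,3.2],[-0.25,-0.15,4.1],[-0.5,-0.2,4.9],[-1.0,-0.25,5.7],[-1.6,-0.3,6.4],[-2.2,-0.35,6.9],[-2.8,-0.4,7.2]], "yaw": [0,0,0,0,0,0,0,0]}'
python3 -m jog '{"xyz": [[-0.4,0,0.1],[-0.8,0,0.1],[-0.8,0,0.1]], "yaw": [0,0,0]}'
python3 - <<'E'
from h import *
f=grab_frame("scene"); cv2.imwrite("pics/s32.png",cv2.resize(f["frame"][110:260,130:330,::-1],None,fx=4,fy=4))
E
```

```text
time: 30.78
tcp_pos: [0.3242, 0.4857, -0.0404]
eef_rot: [-0.004, 0.999, 0.04, 0.016]
contact_force: [-7.6, 3.5, 4.4]
grip_width: 0.209
time: 31.03
tcp_pos: [0.329, 0.4858, -0.0416]
eef_rot: [-0.005, 0.999, 0.039, 0.014]
contact_force: [-9.1, 4.1, -0.2]
grip_width: 0.211
```

NO-GO plug points nearly down at (287,488). I'll lift and go to the rack side for the last few degrees.

```bash
python3 -m jog '{"xyz": [[1.2,0,0],[1.6,0,-3],[1.6,0,-7],[1.2,0,-11],[0.5,0,-15],[-1,0,-19],[-3,-0.3,-20],[-6,-0.8,-20]], "yaw": [0,0,0,0,0,-0.1,-0.22,-0.34]}'
python3 - <<'E'
from h import *
f=grab_frame("scene"); cv2.imwrite("pics/s33.png",cv2.resize(f["frame"][60:180,150:310,::-1],None,fx=5,fy=5))
n=np.array([.485,.875,0]); w=np.array([.4587,.3684,0])
to(w+n*.045+[0,0,.14],150); t,q,s=tool(); plug(f,t,.056,.00825,lo=.022)
E
```

```text
time: 31.75
tcp_pos: [0.3875, 0.4627, 0.1646]
eef_rot: [-0.176, 0.983, 0.038, 0.027]
contact_force: [-1.0, 1.6, -2.4]
grip_width: 0.212
t 31.80 tcp [0.3982 0.4575 0.1626] shift_cm [-5.89 -7.6   2.25] |9.9| jaw_az 110.0 z [ 0.047  0.079 -0.996] yaw -0.701 or 2.441 q7 0.95 F [ 6.5 -1.3 -0.6]
n 95 rms 0.001 zmin [0.1118 0.1124 0.1126] slope dx,dy per down [-0.259 -0.017] c0 [0.3742 0.4597 0.1176]
```

```bash
python3 -m jog '{"xyz": [[-1,-1.3,0],[-2,-2.6,0],[-3,-3.9,0],[-4.2,-5.2,0.5],[-5.2,-6.5,1.2],[-5.8,-7.5,2.2]], "yaw": [-0.12,-0.24,-0.36,-0.48,-0.6,-0.7]}'
python3 - <<'E'
from h import *
n=np.array([.485,.875,0]); w=np.array([.4587,.3684,0])
for k,z in ((.045,.1),(.04,.068),(.02,.068),(.007,.068),(.0,.068)): to(w+n*k+[0,0,z],150)
E
```

```text
time: 32.3
tcp_pos: [0.471, 0.4086, 0.136]
eef_rot: [-0.499, 0.866, 0.023, 0.035]
contact_force: [-0.1, -0.8, -0.8]
grip_width: 0.211
t 32.30 tcp [0.471  0.4086 0.136 ] shift_cm [-0.1  -0.88  3.62] |3.7| jaw_az 149.9 z [ 0.037  0.075 -0.996] yaw -0.002 or 3.140 q7 1.64 F [-0.1 -0.8 -0.8]
t 32.30 tcp [0.471  0.4086 0.136 ] shift_cm [ 0.66 -0.91  6.77] |6.9| jaw_az 149.9 z [ 0.037  0.075 -0.996] yaw -0.002 or 3.140 q7 1.64 F [-0.1 -0.8 -0.8]
t 32.30 tcp [0.471  0.4086 0.136 ] shift_cm [ 2.66 -0.95  6.6 ] |7.2| jaw_az 149.9 z [ 0.037  0.075 -0.996] yaw -0.002 or 3.140 q7 1.64 F [-0.1 -0.8 -0.8]
t 32.30 tcp [0.471  0.4086 0.136 ] shift_cm [ 3.95 -0.97  6.49] |7.7| jaw_az 149.9 z [ 0.037  0.075 -0.996] yaw -0.002 or 3.140 q7 1.64 F [-0.1 -0.8 -0.8]
t 32.30 tcp [0.471  0.4086 0.136 ] shift_cm [ 4.65 -0.98  6.43] |8.0| jaw_az 149.9 z [ 0.037  0.075 -0.996] yaw -0.002 or 3.140 q7 1.64 F [-0.1 -0.8 -0.8]
```

```bash
python3 -m jog '{"xyz": [[0.3,-0.9,3.5],[0.7,-0.9,6.7],[1.6,-0.9,6.7],[2.6,-0.95,6.6],[3.2,-0.95,6.55],[3.7,-1,6.5],[4.2,-1,6.45],[4.4,-1,6.45]], "yaw": [0,0,0,0,0,0,0,0]}'
python3 - <<'E'
from h import *
n=np.array([.485,.875,0]); w=np.array([.4587,.3684,0])
t,q,s=tool(); print("s",((t-w)@n).round(4)); to(w+n*.003+[0,0,.068],150)
E
```

```text
time: 32.97
tcp_pos: [0.4592, 0.3767, 0.0695]
eef_rot: [-0.498, 0.866, 0.027, 0.039]
contact_force: [1.8, 6.8, -2.7]
grip_width: 0.21
s 0.0075
t 32.97 tcp [0.4592 0.3767 0.0695] shift_cm [ 0.45 -0.36  0.1 ] |0.6| jaw_az 149.8 z [ 0.041  0.085 -0.996] yaw -0.004 or 3.138 q7 1.62 F [ 1.8  6.8 -2.7]
```

```bash
python3 -m jog '{"xyz": [[0.3,0,0],[0.6,0,0],[0.6,0,0],[-0.6,0,0],[-0.8,0,-2],[0,-1,-6],[0.5,-2,-9.5],[0.8,-3.5,-9.5]], "yaw": [0,0,0,0,0,0,0,0]}'
python3 -m jog '{"xyz": [[0,0,0],[0,0,0]], "yaw": [0,0]}'
python3 - <<'E'
from h import *
f=grab_frame("scene"); cv2.imwrite("pics/s34.png",cv2.resize(f["frame"][60:210,220:420,::-1],None,fx=4,fy=4))
t,q,s=tool(); print(t.round(4)); r=plug(f,t,.056,.00825,lo=.03); 
to([.4926-.004,.3178-.006,.125],150)
E
```

```text
time: 33.63
tcp_pos: [0.4822, 0.3429, 0.1686]
eef_rot: [-0.498, 0.866, 0.025, 0.04]
contact_force: [1.0, 0.8, -0.4]
grip_width: 0.21
time: 33.8
tcp_pos: [0.4801, 0.3394, 0.1614]
eef_rot: [-0.497, 0.867, 0.024, 0.033]
contact_force: [-0.4, -0.2, -1.1]
grip_width: 0.206
[0.4787 0.3405 0.1608]
n 70 rms 0.0007 zmin [0.1037 0.1047 0.105 ] slope dx,dy per down [-0.001  0.03 ] c0 [0.4831 0.3438 0.1158]
t 33.85 tcp [0.4787 0.3405 0.1608] shift_cm [ 2.27 -2.34  3.39] |4.7| jaw_az 149.8 z [ 0.032  0.074 -0.997] yaw -0.004 or 3.138 q7 1.74 F [ 0.6  0.6 -1.5]
```

NO-GO plug is vertical within 2° (red collar (252,412), tip (255,462)). I'll hover over the right bushing.

```bash
python3 -m jog '{"xyz": [[0.7,-0.8,1.2],[1.5,-1.7,2.4],[2.05,-2.35,3.7],[2.05,-2.35,3.7],[2.05,-2.35,3.7]], "yaw": [0,0,0,0,0]}'
python3 - <<'E'
from h import *
f=grab_frame("scene"); t,q,s=tool(); print(t.round(4)); 
P=cloud(f).reshape(-1,3)
r=plug(f,t,.05,.00825,lo=.03)
cv2.imwrite("pics/s35.png",cv2.resize(f["frame"][120:220,230:360,::-1],None,fx=6,fy=6))
f=grab_frame("wrist");cv2.imwrite("pics/w35.png",cv2.resize(f["frame"][140:340,200:500,::-1],None,fx=2.6,fy=2.6))
to([.4882,.3142,.104],150)
E
```

```text
time: 34.27
tcp_pos: [0.4891, 0.3153, 0.1217]
eef_rot: [-0.499, 0.866, 0.025, 0.032]
contact_force: [-0.6, 0.6, -1.2]
grip_width: 0.208
[0.4895 0.3165 0.1228]
n 68 rms 0.0011 zmin [0.0671 0.0671 0.0673] slope dx,dy per down [-0.002  0.03 ] c0 [0.4921 0.3195 0.0778]
t 34.37 tcp [0.4899 0.3171 0.1236] shift_cm [ 0.49 -0.02  1.92] |2.0| jaw_az 150.1 z [ 0.034  0.078 -0.996] yaw 0.000 or -3.141 q7 1.77 F [-0.6 -0.1 -0.3]
```

```bash
python3 -m jog '{"xyz": [[0.25,-0.15,0.7],[0.3,-0.15,1.3],[0.35,-0.15,1.8],[0.35,-0.15,2.1],[0.35,-0.15,2.1]], "yaw": [0,0,0,0,0]}'
python3 - <<'E'
from h import *
to([.4902,.3148,.097],150)
f=grab_frame("scene");cv2.imwrite("pics/s36.png",cv2.resize(f["frame"][120:220,230:360,::-1],None,fx=6,fy=6))
E
```

```text
time: 34.78
tcp_pos: [0.4904, 0.3131, 0.1014]
eef_rot: [-0.499, 0.865, 0.025, 0.033]
contact_force: [-0.2, -0.4, -1.4]
grip_width: 0.206
t 34.78 tcp [0.4904 0.3131 0.1014] shift_cm [-0.1   0.1   0.45] |0.5| jaw_az 150.0 z [ 0.033  0.076 -0.997] yaw -0.001 or 3.140 q7 1.76 F [-0.2 -0.4 -1.4]
```

```bash
python3 -m jog '{"xyz": [[-0.05,0.05,0.25],[-0.05,0.05,0.5],[-0.05,0.05,0.7],[-0.05,0.05,0.7]], "yaw": [0,0,0,0]}'
```

```text
time: 35.17
tcp_pos: [0.4919, 0.3154, 0.0982]
eef_rot: [-0.499, 0.865, 0.025, 0.036]
contact_force: [-3.1, -3.6, 13.8]
grip_width: 0.206
```

Refused at the ledge with about 14 N, so the right bushing is the sound one. A quick confirmation in the middle one, which should let the thick end in.

```bash
python3 -m jog '{"xyz": [[0,0,-1],[0,0,-2.3],[0.05,2.7,-2.3],[0.1,5.4,-2.2],[0.1,5.4,-1.4],[0.1,5.4,-0.7],[0.1,5.4,0],[0.1,5.4,0.3]], "yaw": [0,0,0,0,0,0,0,0]}'
python3 - <<'E'
from h import *
to([.4455-.0024,.344-.003,.09],150)
E
```

```text
time: 35.83
tcp_pos: [0.4442, 0.34, 0.0917]
eef_rot: [-0.499, 0.866, 0.024, 0.034]
contact_force: [0.5, -0.1, -1.5]
grip_width: 0.208
t 35.83 tcp [0.4442 0.34   0.0917] shift_cm [-0.01  0.14  0.17] |0.2| jaw_az 149.9 z [ 0.034  0.075 -0.997] yaw -0.002 or 3.139 q7 1.66 F [ 0.5 -0.1 -1.5]
```

Thick end went 15 mm into the middle bushing without force, so the middle one is worn. Next: gauge back to the rest, keeping the handle above the tines this time.

```bash
python3 -m jog '{"xyz": [[0,0,-3],[0,0,-6],[-1,0,-7],[-2.5,-0.5,-7],[-4,-1,-7],[-5.5,-1.5,-7],[-7,-2,-7],[-8,-2.5,-7]], "yaw": [0,0,0.12,0.24,0.36,0.48,0.6,0.72]}'
python3 - <<'E'
from h import *
to(RR+U*.02-V*.003+[0,0,.15],58)
E
```

```text
time: 36.5
tcp_pos: [0.5044, 0.3923, 0.1684]
eef_rot: [-0.159, 0.986, 0.035, 0.023]
contact_force: [0.1, 0.2, -2.3]
grip_width: 0.207
t 36.50 tcp [0.5044 0.3923 0.1684] shift_cm [-1.81  3.45  2.16] |4.5| jaw_az 108.4 z [ 0.034  0.077 -0.996] yaw 0.878 or -2.263 q7 1.14 F [ 0.1  0.2 -2.3]
```

```bash
python3 -m jog '{"xyz": [[-0.4,0.6,0],[-0.8,1.2,0.5],[-1.2,2,1],[-1.5,2.7,1.5],[-1.8,3.3,2],[-1.8,3.4,2.1],[-1.8,3.4,2.1]], "yaw": [0.12,0.24,0.36,0.48,0.6,0.72,0.84]}'
python3 - <<'E'
from h import *
f=grab_frame("scene"); cv2.imwrite("pics/s37.png",cv2.resize(f["frame"][70:210,200:360,::-1],None,fx=5,fy=4.2))
t,q,s=tool(); plug(f,t,.056,.00825,lo=.03); print("a",((t-RR)@U).round(4),"b",((t-RR)@V).round(4))
for a,z in ((.02,.095),(.04,.095),(.055,.095),(.066,.094),(.07,.085),(.072,.079)): to(RR+U*a-V*.003+[0,0,z],58)
E
```

```text
time: 37.08
tcp_pos: [0.5098, 0.4312, 0.1495]
eef_rot: [0.257, 0.966, 0.041, 0.006]
contact_force: [-0.7, -0.2, -0.9]
grip_width: 0.21
n 62 rms 0.001 zmin [0.0937 0.0948 0.0951] slope dx,dy per down [-0.063  0.106] c0 [0.5136 0.4327 0.1048]
a 0.0207 b -0.0048
t 37.13 tcp [0.5099 0.4311 0.1498] shift_cm [-0.13 -0.27  5.48] |5.5| jaw_az 60.0 z [ 0.033  0.075 -0.997] yaw 0.035 or -3.106 q7 0.42 F [-0.3 -0.5 -1.3]
t 37.13 tcp [0.5099 0.4311 0.1498] shift_cm [ 1.87 -0.2   5.5 ] |5.8| jaw_az 60.0 z [ 0.033  0.075 -0.997] yaw 0.035 or -3.106 q7 0.42 F [-0.3 -0.5 -1.3]
t 37.13 tcp [0.5099 0.4311 0.1498] shift_cm [ 3.37 -0.15  5.52] |6.5| jaw_az 60.0 z [ 0.033  0.075 -0.997] yaw 0.035 or -3.106 q7 0.42 F [-0.3 -0.5 -1.3]
t 37.13 tcp [0.5099 0.4311 0.1498] shift_cm [ 4.47 -0.12  5.63] |7.2| jaw_az 60.0 z [ 0.033  0.075 -0.997] yaw 0.035 or -3.106 q7 0.42 F [-0.3 -0.5 -1.3]
t 37.13 tcp [0.5099 0.4311 0.1498] shift_cm [ 4.86 -0.18  6.53] |8.1| jaw_az 60.0 z [ 0.033  0.075 -0.997] yaw 0.035 or -3.106 q7 0.42 F [-0.3 -0.5 -1.3]
t 37.13 tcp [0.5099 0.4311 0.1498] shift_cm [ 5.05 -0.22  7.13] |8.7| jaw_az 60.0 z [ 0.033  0.075 -0.997] yaw 0.035 or -3.106 q7 0.42 F [-0.3 -0.5 -1.3]
```

```bash
python3 -m jog '{"xyz": [[-0.1,-0.1,2.8],[-0.1,-0.2,5.2],[0.6,-0.2,5.3],[1.4,-0.2,5.3],[2.2,-0.2,5.3],[3.0,-0.2,5.3],[3.7,-0.2,5.35],[4.4,-0.2,5.5]], "yaw": [0.035,0.035,0.035,0.035,0.035,0.035,0.035,0.035]}'
python3 - <<'E'
from h import *
f=grab_frame("scene"); cv2.imwrite("pics/s38.png",cv2.resize(f["frame"][80:210,180:340,::-1],None,fx=5,fy=4.5))
t,q,s=tool(); print("a",((t-RR)@U).round(4),"b",((t-RR)@V).round(4),"z",t[2].round(4),s["grip_width"],np.round(s["contact_force"],1))
for a,z in ((.066,.094),(.07,.085),(.072,.079)): to(RR+U*a-V*.003+[0,0,z],58)
E
```

```text
time: 37.8
tcp_pos: [0.4723, 0.4576, 0.0989]
eef_rot: [0.27, 0.962, 0.044, 0.007]
contact_force: [0.8, -0.6, 0.7]
grip_width: 0.016
a 0.0698 b -0.0024 z 0.0983 0.006128666403208267 [-1.7  0.4 -0.8]
t 37.85 tcp [0.4696 0.4592 0.0983] shift_cm [-0.39 -0.1   0.41] |0.6| jaw_az 58.7 z [ 0.033  0.082 -0.996] yaw 0.014 or -3.127 q7 0.35 F [-1.7  0.4 -0.8]
t 37.85 tcp [0.4696 0.4592 0.0983] shift_cm [ 0.   -0.18  1.32] |1.3| jaw_az 58.7 z [ 0.033  0.082 -0.996] yaw 0.014 or -3.127 q7 0.35 F [-1.7  0.4 -0.8]
t 37.85 tcp [0.4696 0.4592 0.0983] shift_cm [ 0.19 -0.23  1.92] |1.9| jaw_az 58.7 z [ 0.033  0.082 -0.996] yaw 0.014 or -3.127 q7 0.35 F [-1.7  0.4 -0.8]
```

Run:
```python
from h import *
f=grab_frame("scene"); X,C=gz(f,-.04,.1,bw=.03,zmin=.01,zmax=.17)
g=(C[:,1]>C[:,0]+10)&(C[:,1]>C[:,2]+8)&(abs(X[:,1])<.02); print("green",np.median(X[g],0).round(4),g.sum())
rd=(C[:,0]>C[:,1]+25)&(C[:,0]>C[:,2]+25); print("red",np.median(X[rd],0).round(4),rd.sum())
cv2.imwrite("pics/s39.png",cv2.resize(f["frame"][110:190,230:310,::-1],None,fx=8,fy=7))
t,q,s=tool(); print(t, s["grip_width"])
```

```text
green [ 0.0282 -0.008   0.0884] 13
red [ 0.0278 -0.0059  0.0481] 9
[0.46998183 0.45881897 0.09801869] 0.008350010522279646
```

The grip slipped off again, but the gauge now stands upright by itself on the rest's base (red collar at (320,415), green at (308,327), GO end up), clear of the gripper. I'll move up and over it and re-grasp from above.

```bash
python3 -m jog '{"xyz": [[0.5,0,-2],[0.7,0,-5],[0.7,0,-8],[0,0,-8.5],[-1.5,0,-8.5],[-3,0,-8.5],[-4.2,0,-8.5]], "yaw": [0,0,0,0,0,0,0]}' 0.4
python3 - <<'E'
from h import *
f=grab_frame("scene"); X,C=gz(f,-.04,.1,bw=.03,zmin=.01,zmax=.14)
g=(C[:,1]>C[:,0]+10)&(C[:,1]>C[:,2]+8)&(abs(X[:,1])<.02); print("green",np.median(X[g],0).round(4),g.sum())
rd=(C[:,0]>C[:,1]+25)&(C[:,0]>C[:,2]+25); print("red",np.median(X[rd],0).round(4),rd.sum())
for z in (.05,.06,.07,.08,.1,.11,.12):
    k=X[(abs(X[:,2]-z)<.004)&(X[:,0]>.01)&(X[:,0]<.04)&(abs(X[:,1])<.015)]
    if len(k): print(z,"a",np.percentile(k[:,0],[5,95]).round(4),"b",np.percentile(k[:,1],[5,50]).round(4))
cv2.imwrite("pics/s40.png",cv2.resize(f["frame"][80:190,220:330,::-1],None,fx=6,fy=5))
t,q,s=tool(); print("a",((t-RR)@U).round(4),"b",((t-RR)@V).round(4),"z",t[2].round(4),s["grip_width"])
for z in (.16,.072): to(RR+U*.028+V*.002+[0,0,z],58)
E
```

```text
time: 38.48
tcp_pos: [0.5072, 0.4247, 0.1796]
eef_rot: [0.272, 0.962, 0.04, 0.006]
contact_force: [0.0, -0.8, 0.1]
grip_width: 0.459
green [-0.0389  0.0172  0.0629] 1
red [nan nan nan] 0
a 0.0156 b -0.0124 z 0.1792 0.498590112812768
t 38.53 tcp [0.5102 0.422  0.1792] shift_cm [1.22 1.29 2.04] |2.7| jaw_az 58.2 z [ 0.036  0.072 -0.997] yaw 0.004 or -3.138 q7 0.40 F [ 1.9 -1.5 -1.1]
t 38.53 tcp [0.5102 0.422  0.1792] shift_cm [ 1.15  0.58 10.81] |10.9| jaw_az 58.2 z [ 0.036  0.072 -0.997] yaw 0.004 or -3.138 q7 0.40 F [ 1.9 -1.5 -1.1]
  return _methods._mean(a, axis=axis, dtype=dtype,
  ret = um.true_divide(
```

Run:
```python
from h import *
f=grab_frame("scene"); P=cloud(f); t=grab_frame("top"); 
cv2.imwrite("pics/t41.png",cv2.resize(t["frame"][120:260,190:350,::-1],None,fx=5,fy=4.2))
for n,(u,v) in dict(nogo=(272,168),n2=(278,166),red=(284,164),h1=(290,161),h2=(295,159),go1=(303,156),go2=(308,154),go3=(310,153)).items():
    p=np.nanmedian(P[v-1:v+2,u-1:u+2].reshape(-1,3),0); print(n,p.round(4),"a",((p-RR)@U).round(4),"b",((p-RR)@V).round(4))
```

```text
nogo [0.5304 0.4642 0.0155] a 0.0209 b 0.0341
n2 [0.5473 0.4619 0.0143] a 0.0053 b 0.0412
red [0.5637 0.4577 0.0133] a -0.0107 b 0.0463
h1 [0.5821 0.4552 0.0153] a -0.0277 b 0.054
h2 [0.5951 0.4531 0.0176] a -0.0398 b 0.059
go1 [0.625  0.4563 0.0078] a -0.0635 b 0.0776
go2 [0.6415 0.4535 0.0032] a -0.0789 b 0.084
go3 [0.6492 0.4552 0.0016] a -0.0846 b 0.0895
```

The gauge toppled off the rest and now lies flat on the table beyond it: NO-GO tip at about (0.53,0.46), GO tip at about (0.645,0.455). The top view shows the green collar at (175,175), close to the cap but clear of it. I'll check it is at rest and measure it.

```bash
cat > m.py <<'E'
from h import *
for n in ("scene","top"):
    f=grab_frame(n); P=cloud(f).reshape(-1,3); C=f["frame"].reshape(-1,3).astype(int); ok=np.isfinite(P).all(1)
    a=(P-RR)@U;b=(P-RR)@V
    m=ok&(P[:,2]>.007)&(P[:,2]<.03)&(b>.026)&(P[:,0]>.48)&(P[:,0]<.69)&(P[:,1]>.40)&(P[:,1]<.50)
    q=P[m]; c=C[m]
    if len(q)<20: print(n,"few",len(q)); continue
    g=(c[:,1]>c[:,0]+10)&(c[:,1]>c[:,2]+8); rd=(c[:,0]>c[:,1]+25)&(c[:,0]>c[:,2]+25)
    ctr=np.median(q,0); w=np.linalg.svd(q[:,:2]-q[:,:2].mean(0),full_matrices=False)[2][0]; w*=np.sign(w[0]); s=(q[:,:2]-q[:,:2].mean(0))@w
    print(n,len(q),"mean",q.mean(0).round(4),"az",np.degrees(np.arctan2(w[1],w[0])).round(1),"ends",np.percentile(s,[.5,99.5]).round(4),"p0",(q[:,:2].mean(0)+w*np.percentile(s,.5)).round(4),"p1",(q[:,:2].mean(0)+w*np.percentile(s,99.5)).round(4))
    print("  green",q[g].mean(0).round(4) if g.sum() else None,"red",q[rd].mean(0).round(4) if rd.sum() else None,"zmax",np.percentile(q[:,2],95).round(4))
E
python3 m.py
```

```text
scene 425 mean [0.6175 0.4613 0.0176] az -9.9 ends [-0.0917  0.0774] p0 [0.5271 0.4772] p1 [0.6938 0.448 ]
  green [0.6055 0.4677 0.0212] red [0.5652 0.469  0.0167] zmax 0.0264
top 362 mean [0.6602 0.4592 0.02  ] az -17.0 ends [-0.0598  0.0392] p0 [0.603  0.4767] p1 [0.6977 0.4477]
  green [0.6057 0.4662 0.018 ] red [0.6809 0.465  0.0248] zmax 0.0271
```

```bash
sed -i 's/P\[:,0\]<.69/P[:,0]<.66/; s/P\[:,1\]<.50/P[:,1]<.60/; s/(b>.026)/(b>.03)/' m.py
python3 - <<'E'
from h import *
import time
for i in range(3):
    f=grab_frame("scene"); P=cloud(f).reshape(-1,3); C=f["frame"].reshape(-1,3).astype(int)
    m=np.isfinite(P).all(1)&(P[:,2]>.004)&(P[:,2]<.03)&((P-RR)@V>.03)&(P[:,0]>.48)&(P[:,0]<.69)&(P[:,1]>.40)&(P[:,1]<.62)
    q=P[m];c=C[m]; g=(c[:,1]>c[:,0]+10)&(c[:,1]>c[:,2]+8); rd=(c[:,0]>c[:,1]+25)&(c[:,0]>c[:,2]+25)
    print(sense()["time"],"green",q[g].mean(0).round(4),g.sum(),"red",q[rd].mean(0).round(4),rd.sum())
E
```

```text
38.7833 green [0.6058 0.4702 0.0195] 11 red [0.5655 0.4731 0.0179] 12
38.8333 green [0.6063 0.4708 0.0189] 11 red [0.5661 0.4739 0.0165] 13
38.8833 green [0.6059 0.4703 0.0194] 11 red [0.5655 0.473  0.0173] 13
```

```bash
cat h.py | head -80
python3 - <<'E'
from h import *
import cv2
f=grab_frame("scene")
cv2.imwrite("pics/r1.png",f["frame"][:,:,::-1])
g=grab_frame("top"); cv2.imwrite("pics/r1t.png",g["frame"][:,:,::-1])
for n in ["gauge"]:
    for im in (f,g):
        for o in outline_of(im,n)[:1]:
            m=o["mask"]; print(o["p"],o["bbox"])
            v,u=np.nonzero(m&(im["z_map"]>0)); z=im["z_map"][v,u]
            K=im["mtx"]; P=np.c_[(u-K[0,2])/K[0,0]*z,(v-K[1,2])/K[1,1]*z,z]
            W=im["world_from_camera"]; P=P@W[:3,:3].T+W[:3,3]
            print(len(P),P.mean(0).round(4),P.min(0).round(3),P.max(0).round(3))
to([.588,.477,.15],86)
E
```

```text
from bench import *
import numpy as np, cv2
from scipy.spatial.transform import Rotation as R
def proj(f,p):
    T=np.linalg.inv(f["world_from_camera"]); c=T[:3,:3]@np.asarray(p)+T[:3,3]
    K=f["mtx"]; return np.array([K[0][0]*c[0]/c[2]+K[0][2],K[1][1]*c[1]/c[2]+K[1][2]])
def ray(f,uv):
    K=np.array(f["mtx"]);W=np.array(f["world_from_camera"])
    d=np.array([(uv[0]-K[0,2])/K[0,0],(uv[1]-K[1,2])/K[1,1],1.0]); return W[:3,3],W[:3,:3]@d
def atz(f,uv,z):
    o,d=ray(f,uv); return o+d*(z-o[2])/d[2]
def cloud(f):
    z=f["z_map"];K=np.array(f["mtx"]);W=np.array(f["world_from_camera"])
    v,u=np.mgrid[0:400,0:640]
    P=np.stack([(u-K[0,2])/K[0,0]*z,(v-K[1,2])/K[1,1]*z,z],-1)
    P=P@W[:3,:3].T+W[:3,3]; P[z==0]=np.nan; return P
def tool():
    s=sense(); return np.array(s["tcp_pos"]),R.from_quat(s["eef_rot"]),s
def to(p,jaw=None):
    """shift (cm, tool axes) to put TCP at p; yaw to bring jaw (tool y) along azimuth jaw (deg)"""
    t,q,s=tool(); d=q.inv().apply(np.array(p)-t)*100
    M=q.as_matrix(); z=M[:,2]
    o="t %.2f tcp %s shift_cm %s |%.1f|"%(s["time"],np.round(t,4),np.round(d,
[... 1630 characters left out ...]
.array([U[1],-U[0],0]); RR=np.array([.530,.4242,0])
def gz(f,amin,amax,bw=.03,zmin=.071,zmax=.2,step=1):
    P=cloud(f).reshape(-1,3); C=f["frame"].reshape(-1,3).astype(int); ok=np.isfinite(P).all(1); P=P[ok];C=C[ok]
    a=(P-RR)@U;b=(P-RR)@V; m=(a>amin)&(a<amax)&(abs(b)<bw)&(P[:,2]>zmin)&(P[:,2]<zmax)
    return np.c_[a,b,P[:,2]][m],C[m]
0.66 [268.6, 148.7, 310.0, 167.6]
248 [0.5799 0.4723 0.0159] [0.527 0.419 0.001] [0.648 0.501 0.062]
0.46 [216.9, 141.5, 227.8, 163.9]
144 [0.62   0.4657 0.034 ] [ 0.524  0.366 -0.001] [0.651 0.48  0.486]
t 39.08 tcp [0.505  0.4276 0.1809] shift_cm [-4.55  8.25  3.74] |10.1| jaw_az 58.6 z [ 0.034  0.077 -0.996] yaw -0.479 or 2.662 q7 0.40 F [-0.2 -0.2  0.3]
```

Run:
```python
import cv2,numpy as np
a=cv2.imread("pics/r1.png")[120:220,200:360]; b=cv2.imread("pics/r1t.png")[100:220,160:320]
a=cv2.resize(a,None,fx=4,fy=4,interpolation=2); b=cv2.resize(b,(480,360),interpolation=2)
cv2.imwrite("pics/r1a.png",a); cv2.imwrite("pics/r1b.png",b)
```

```text
(no output)
```

View pics/r1a.png

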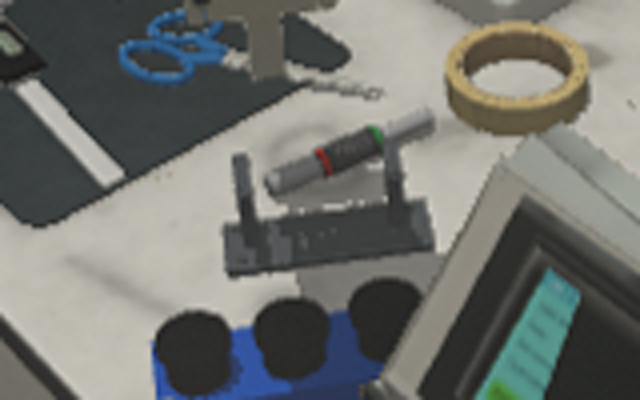

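View pics/r1b.png

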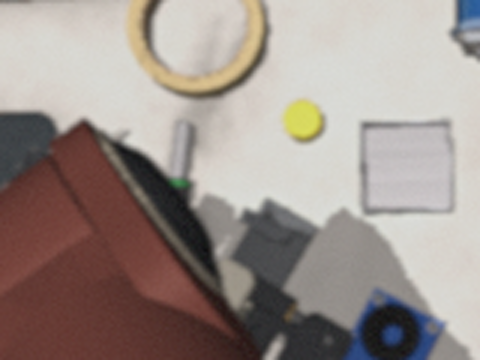

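Run:
```python
from h import *
g=grab_frame("top")
for uv in [(221,140.7),(220,161.3)]: print(atz(g,uv,.01).round(4))
f=grab_frame("scene")
for uv in [(308,150),(293.7,153.2),(281,160.5),(267.5,166.5)]: print(atz(f,uv,.016).round(4))
to([.588,.477,.12],86)
```

```text
[0.6507 0.4698 0.01  ]
[0.6053 0.4719 0.01  ]
[0.6448 0.4576 0.016 ]
[0.6081 0.4728 0.016 ]
[0.565  0.4716 0.016 ]
[0.5251 0.4759 0.016 ]
t 39.18 tcp [0.5052 0.4274 0.1809] shift_cm [-4.55  8.01  6.74] |11.4| jaw_az 58.6 z [ 0.034  0.077 -0.996] yaw -0.480 or 2.662 q7 0.40 F [0.6 0.4 0.4]
```

```bash
python3 -m jog '{"xyz":[[-1.2,2,0],[-2.4,4,0.5],[-3.5,6,2],[-4.6,7.6,4],[-4.6,7.6,5],[-4.6,7.6,5],[-4.6,7.6,5]],"yaw":[-0.12,-0.24,-0.36,-0.48,-0.5,-0.5,-0.5]}' 0.4
python3 - <<'E'
from h import *
to([.586,.474,.017],87)
f=grab_frame("wrist"); cv2.imwrite("pics/r2.png",f["frame"][:,:,::-1])
g=grab_frame("scene"); cv2.imwrite("pics/r2s.png",cv2.resize(g["frame"][90:220,200:360,::-1],None,fx=4,fy=4))
E
```

```text
time: 39.77
tcp_pos: [0.5846, 0.4712, 0.136]
eef_rot: [0.025, 0.999, 0.038, 0.015]
contact_force: [0.1, -0.6, 0.4]
grip_width: 0.602
t 39.77 tcp [0.5846 0.4712 0.136 ] shift_cm [ 0.21 -0.63 11.88] |11.9| jaw_az 87.2 z [ 0.032  0.076 -0.997] yaw 0.001 or -3.141 q7 0.83 F [ 0.1 -0.6  0.4]
```

View pics/r2.png

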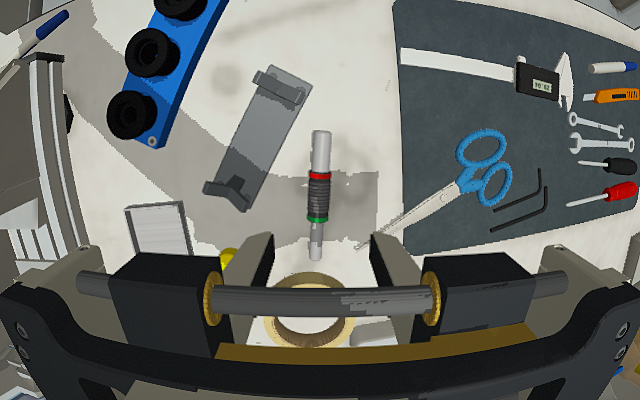

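View pics/r2s.png

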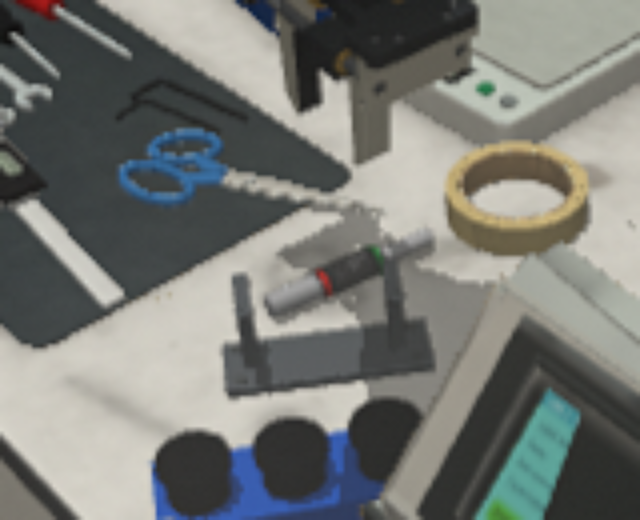

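Run:
```python
from h import *
f=grab_frame("wrist"); K=f["mtx"]; W=f["world_from_camera"]
for n,(u,v) in dict(nogo=(321,131),red=(318.5,174),green=(317.5,219),go=(315.5,258)).items():
    x,y=u-K[0,2],v-K[1,2]; r=np.hypot(x,y); th=r/K[0,0]
    d=np.array([np.sin(th)*x/r,np.sin(th)*y/r,np.cos(th)]); d=W[:3,:3]@d; o=W[:3,3]
    print(n,(o+d*(.014-o[2])/d[2]).round(4))
to([.586,.474,.05],87)
```

```text
nogo [0.5277 0.4833 0.014 ]
red [0.5665 0.4792 0.014 ]
green [0.6097 0.4761 0.014 ]
go [0.651  0.4719 0.014 ]
t 39.92 tcp [0.5855 0.4722 0.1388] shift_cm [ 0.24 -0.53  8.86] |8.9| jaw_az 87.3 z [ 0.036  0.079 -0.996] yaw 0.002 or -3.139 q7 0.83 F [0.6 0.4 0.3]
```

Run:
```python
from h import *
to([.587,.476,.017],85)
to([.587,.476,.06],85)
```

```text
t 39.92 tcp [0.5855 0.4722 0.1388] shift_cm [ 0.26 -0.59 12.17] |12.2| jaw_az 87.3 z [ 0.036  0.079 -0.996] yaw 0.037 or -3.104 q7 0.83 F [0.6 0.4 0.3]
t 39.92 tcp [0.5855 0.4722 0.1388] shift_cm [ 0.12 -0.25  7.89] |7.9| jaw_az 87.3 z [ 0.036  0.079 -0.996] yaw 0.037 or -3.104 q7 0.83 F [0.6 0.4 0.3]
```

```bash
python3 -m jog '{"xyz":[[0.1,-0.2,3],[0.1,-0.25,6],[0.15,-0.3,8.5],[0.2,-0.5,10.3],[0.25,-0.6,11.3],[0.25,-0.6,11.3],[0.25,-0.6,11.3]],"yaw":[0.035,0.035,0.035,0.035,0.035,0.035,0.035]}' 0.4
python3 - <<'E'
from h import *
to([.587,.476,.017],85)
E
```

```text
time: 40.5
tcp_pos: [0.5873, 0.475, 0.025]
eef_rot: [0.042, 0.998, 0.04, 0.016]
contact_force: [-1.2, 1.6, -0.0]
grip_width: 0.605
t 40.50 tcp [0.5873 0.475  0.025 ] shift_cm [0.06 0.03 0.81] |0.8| jaw_az 85.3 z [ 0.036  0.078 -0.996] yaw 0.002 or -3.139 q7 0.81 F [-1.2  1.6 -0. ]
```

```bash
python3 -m jog '{"xyz":[[0,0,0.75],[0,0,0.75],[0,0,0.75],[0,0,0.75],[0,0,0.75],[0,0,0.75],[0,0,0.75]],"yaw":[0,0,0,0,0,0,0]}' 1.0
python3 - <<'E'
from h import *
s=sense(); print(s["grip_width"]*93)
to([.5875,.476,.14],85)
E
```

```text
time: 41.08
tcp_pos: [0.5876, 0.4755, 0.0168]
eef_rot: [0.042, 0.998, 0.04, 0.016]
contact_force: [0.7, 0.0, 0.5]
grip_width: 0.207
19.21089266199917
t 41.08 tcp [0.5876 0.4755 0.0168] shift_cm [ -0.34   1.05 -12.27] |12.3| jaw_az 85.3 z [ 0.035  0.078 -0.996] yaw 0.002 or -3.139 q7 0.81 F [0.7 0.  0.5]
```

```bash
python3 -m jog '{"xyz":[[0,0.1,-2],[-0.1,0.4,-5],[-0.2,0.7,-8.5],[-0.3,1,-11.5],[-0.34,1.05,-12.2],[-0.34,1.05,-12.2]],"yaw":[0,0,0,0,0.12,0.24]}' 1.0
python3 - <<'E'
from h import *
to([.530,.4242,.13],58)
E
```

```text
time: 41.58
tcp_pos: [0.5892, 0.477, 0.1434]
eef_rot: [0.164, 0.985, 0.044, 0.013]
contact_force: [0.0, -0.2, -1.5]
grip_width: 0.204
t 41.58 tcp [0.5892 0.477  0.1434] shift_cm [ 3.9  -7.01  0.66] |8.0| jaw_az 71.1 z [ 0.04   0.082 -0.996] yaw 0.229 or -2.912 q7 0.60 F [ 0.  -0.2 -1.5]
```

```bash
python3 -m jog '{"xyz":[[1.3,-2.3,0.2],[2.6,-4.7,0.4],[3.9,-7.0,0.6],[3.9,-7.0,0.6],[3.9,-7.0,0.6]],"yaw":[0.12,0.23,0.23,0.23,0.23]}' 1.0
python3 - <<'E'
from h import *
to([.530,.4242,.13],58)
f=grab_frame("scene"); cv2.imwrite("pics/r3.png",cv2.resize(f["frame"][90:220,200:360,::-1],None,fx=4,fy=4))
q,c=gz(f,-.09,.09,bw=.04,zmin=.09,zmax=.16)
r=(c[:,0]>c[:,1]+50)&(c[:,0]>c[:,2]+50); g=(c[:,1]>c[:,0]+30)&(c[:,1]>c[:,2]+20)
for m in(r,g): print(m.sum(), q[m].mean(0).round(4) if m.any() else '')
g_=grab_frame("wrist"); cv2.imwrite("pics/r3w.png",g_["frame"][:,:,::-1])
E
```

```text
time: 42.0
tcp_pos: [0.527, 0.4213, 0.1261]
eef_rot: [0.273, 0.961, 0.041, 0.005]
contact_force: [1.0, 0.9, -1.6]
grip_width: 0.207
t 42.00 tcp [0.527  0.4213 0.1261] shift_cm [-0.1   0.44 -0.36] |0.6| jaw_az 58.2 z [ 0.032  0.075 -0.997] yaw 0.005 or -3.136 q7 0.43 F [ 1.   0.9 -1.6]
5 [ 0.0219 -0.0146  0.123 ]
5 [-0.019  -0.0134  0.1221]
```

View pics/r3.png

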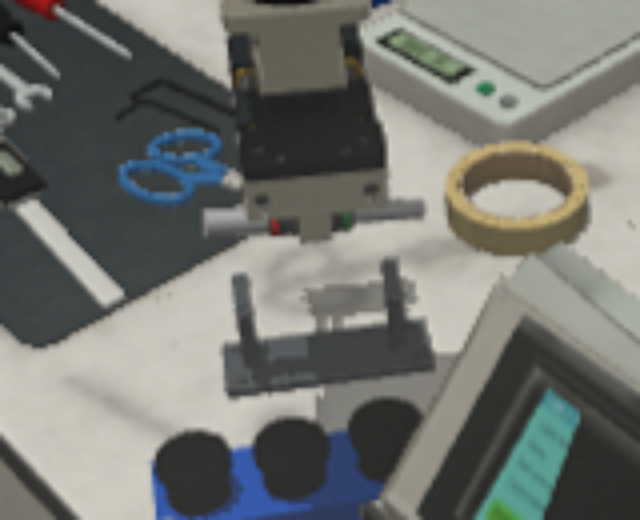

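View pics/r3w.png

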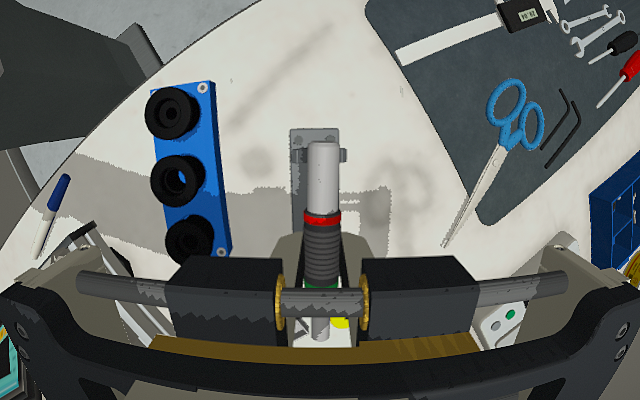

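```bash
python3 -m jog '{"xyz":[[-0.1,0.4,0],[-0.1,0.35,2],[-0.1,0.25,3.6],[-0.1,0.2,3.6],[-0.1,0.2,3.6]],"yaw":[0,0,0,0,0]}' 1.0
python3 - <<'E'
from h import *
to([.530,.4242,.068],58)
f=grab_frame("scene"); cv2.imwrite("pics/r4.png",cv2.resize(f["frame"][90:220,200:360,::-1],None,fx=4,fy=4))
to([.530,.4242,.068],58)
E
```

```text
time: 42.52
tcp_pos: [0.5318, 0.4268, 0.09]
eef_rot: [0.273, 0.961, 0.041, 0.006]
contact_force: [0.6, -0.8, -1.2]
grip_width: 0.207
t 42.52 tcp [0.5318 0.4268 0.09  ] shift_cm [-0.01 -0.49  2.17] |2.2| jaw_az 58.2 z [ 0.033  0.076 -0.997] yaw 0.005 or -3.136 q7 0.44 F [ 0.6 -0.8 -1.2]
t 42.57 tcp [0.5324 0.4272 0.0912] shift_cm [ 0.02 -0.58  2.28] |2.3| jaw_az 58.3 z [ 0.035  0.078 -0.996] yaw 0.005 or -3.136 q7 0.44 F [-0.9 -0.3 -0.3]
```

View pics/r4.png

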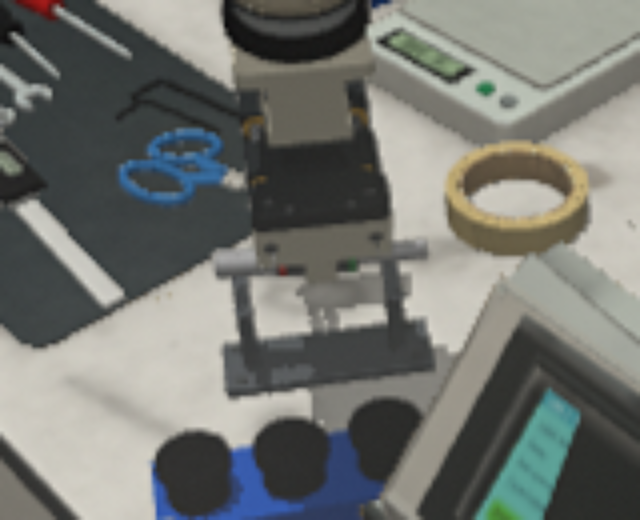

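```bash
python3 -m jog '{"xyz":[[0,-0.4,0.1],[0,-0.45,0.8],[0,-0.5,1.6],[0,-0.55,2.1],[0,-0.55,2.1],[0,-0.55,2.1]],"yaw":[0,0,0,0,0,0]}' 1.0
python3 - <<'E'
from h import *
to([.530,.4242,.067],58)
f=grab_frame("scene"); cv2.imwrite("pics/r5.png",cv2.resize(f["frame"][90:220,200:360,::-1],None,fx=4,fy=4))
to([.530,.4242,.067],58)
E
```

```text
time: 43.07
tcp_pos: [0.5294, 0.4238, 0.0693]
eef_rot: [0.273, 0.961, 0.042, 0.006]
contact_force: [0.0, 0.1, -0.8]
grip_width: 0.211
t 43.07 tcp [0.5294 0.4238 0.0693] shift_cm [-0.03  0.05  0.23] |0.2| jaw_az 58.2 z [ 0.034  0.077 -0.996] yaw 0.005 or -3.136 q7 0.44 F [ 0.   0.1 -0.8]
t 43.12 tcp [0.5294 0.4236 0.0694] shift_cm [-0.02  0.06  0.25] |0.3| jaw_az 58.2 z [ 0.034  0.077 -0.996] yaw 0.005 or -3.136 q7 0.44 F [ 0.3 -0.1 -0.7]
```

View pics/r5.png

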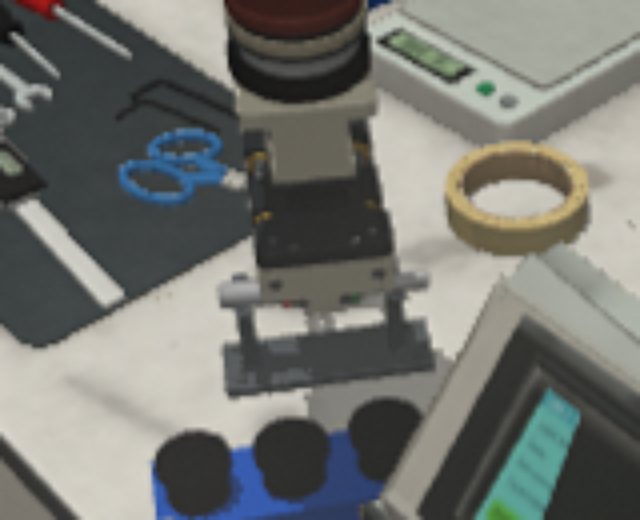

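```bash
python3 -m jog '{"xyz":[[-0.02,0.05,0.2],[-0.02,0.05,0.4],[-0.02,0.05,0.4]],"yaw":[0,0,0]}' 1.0
python3 -m jog '{"xyz":[[0,0,0],[0,0,0],[0,0,0],[0,0,0]],"yaw":[0,0,0,0]}' 0.55
python3 - <<'E'
from h import *
to([.530,.4242,.16],58)
f=grab_frame("scene"); cv2.imwrite("pics/r6.png",cv2.resize(f["frame"][90:220,200:360,::-1],None,fx=4,fy=4))
E
```

```text
time: 43.37
tcp_pos: [0.5309, 0.4251, 0.0669]
eef_rot: [0.273, 0.961, 0.043, 0.007]
contact_force: [0.6, 1.7, 4.2]
grip_width: 0.208
time: 43.7
tcp_pos: [0.5296, 0.4236, 0.065]
eef_rot: [0.273, 0.961, 0.041, 0.006]
contact_force: [-0.0, -0.1, -0.2]
grip_width: 0.426
t 43.70 tcp [0.5296 0.4236 0.065 ] shift_cm [ 0.11  0.85 -9.46] |9.5| jaw_az 58.2 z [ 0.033  0.076 -0.997] yaw 0.005 or -3.137 q7 0.44 F [-0.  -0.1 -0.2]
```

View pics/r6.png

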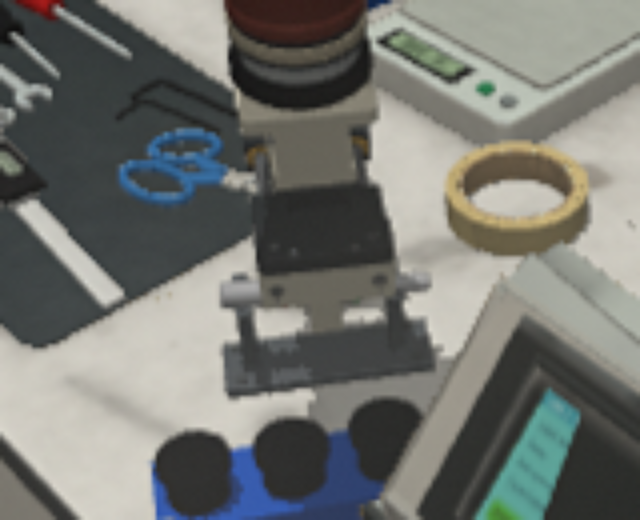

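```bash
python3 -m jog '{"xyz":[[0.03,0.18,-1.5],[0.06,0.4,-4],[0.1,0.65,-7],[0.1,0.85,-9.5],[0.1,0.85,-9.5]],"yaw":[0,0,0,0.12,0.24]}' 0.3
python3 - <<'E'
from h import *
f=grab_frame("scene"); cv2.imwrite("pics/r7.png",cv2.resize(f["frame"][90:220,200:360,::-1],None,fx=4,fy=4))
q,c=gz(f,-.09,.09,bw=.04,zmin=.04,zmax=.09)
r=(c[:,0]>c[:,1]+50)&(c[:,0]>c[:,2]+50); g=(c[:,1]>c[:,0]+30)&(c[:,1]>c[:,2]+20)
for m in(r,g): print(m.sum(), q[m].mean(0).round(4) if m.any() else '')
to([.4926,.3178,.12],15)
E
```

```text
time: 44.17
tcp_pos: [0.5334, 0.4263, 0.1673]
eef_rot: [0.389, 0.92, 0.047, 0.003]
contact_force: [1.1, -0.2, 0.2]
grip_width: 0.695
15 [ 0.0197 -0.0045  0.0696]
6 [-0.0209 -0.0047  0.0678]
t 44.22 tcp [0.532  0.4258 0.1646] shift_cm [ -5.16 -10.67   3.4 ] |12.3| jaw_az 43.9 z [ 0.04   0.082 -0.996] yaw 0.508 or -2.634 q7 0.22 F [-0.2  0.9 -1.2]
```

View pics/r7.png

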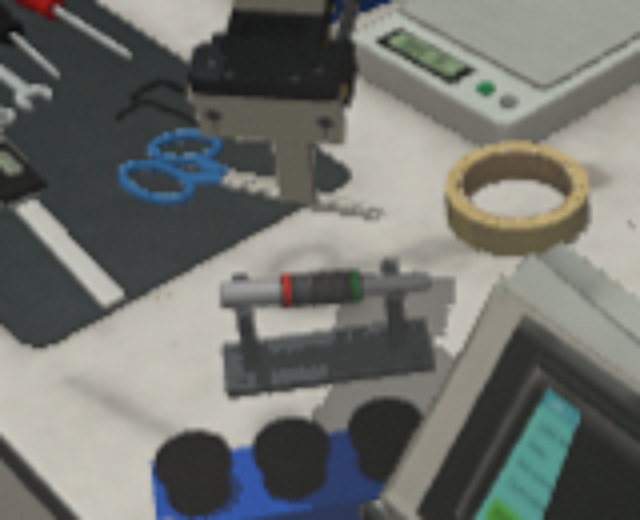

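```bash
python3 - <<'E'
from h import *
to([.4926,.3178,.13],10)
E
python3 -m jog '{"xyz":[[-1,-2,0],[-2.2,-4.5,1],[-3.6,-7.3,2],[-4.7,-9.7,2.3],[-5.2,-10.5,2.4],[-5.2,-10.5,2.4],[-5.2,-10.5,2.4]],"yaw":[0.12,0.24,0.36,0.48,0.6,0.6,0.6]}' 0.3
python3 - <<'E'
from h import *
to([.4926,.3178,.06],10)
f=grab_frame("wrist"); cv2.imwrite("pics/r8.png",f["frame"][:,:,::-1])
K=f["mtx"]; W=f["world_from_camera"]
g=grab_frame("scene"); cv2.imwrite("pics/r8s.png",cv2.resize(g["frame"][90:240,180:380,::-1],None,fx=4,fy=4))
to([.4926,.3178,.06],10)
E
```

```text
t 44.22 tcp [0.532  0.4258 0.1646] shift_cm [ -5.13 -10.59   2.41] |12.0| jaw_az 43.9 z [ 0.04   0.082 -0.996] yaw 0.595 or -2.547 q7 0.22 F [-0.2  0.9 -1.2]
time: 44.8
tcp_pos: [0.4926, 0.316, 0.1267]
eef_rot: [0.64, 0.767, 0.04, -0.012]
contact_force: [0.2, 0.8, -1.2]
grip_width: 0.7
t 44.80 tcp [0.4926 0.316  0.1267] shift_cm [-0.28 -0.28  6.66] |6.7| jaw_az 10.3 z [ 0.034  0.076 -0.997] yaw 0.008 or -3.133 q7 -0.09 F [ 0.2  0.8 -1.2]
t 44.90 tcp [0.493  0.3177 0.1271] shift_cm [-0.46 -0.36  6.68] |6.7| jaw_az 10.3 z [ 0.035  0.078 -0.996] yaw 0.009 or -3.132 q7 -0.09 F [ 0.1 -0.6  0.2]
```

View pics/r8.png

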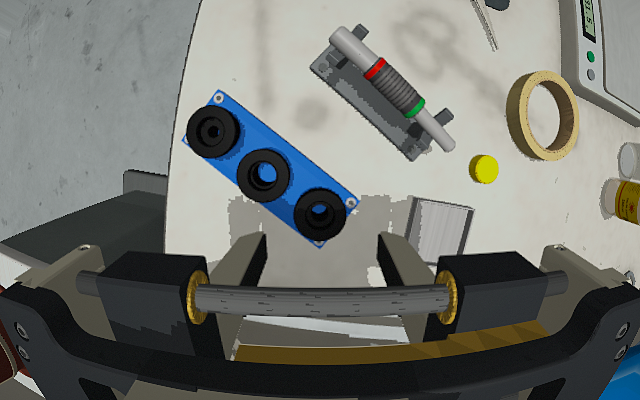

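View pics/r8s.png

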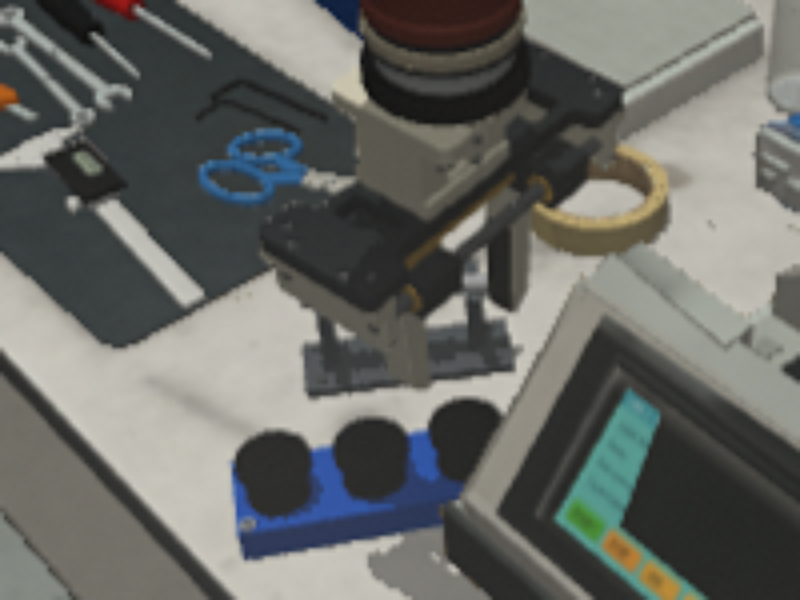

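Run:
```python
from h import *
f=grab_frame("wrist"); K=f["mtx"]; W=f["world_from_camera"]
for (u,v) in [(320,213),(263,174),(212,131)]:
    x,y=u-K[0,2],v-K[1,2]; r=np.hypot(x,y); th=r/K[0,0]
    d=np.array([np.sin(th)*x/r,np.sin(th)*y/r,np.cos(th)]); d=W[:3,:3]@d; o=W[:3,3]
    print((o+d*(.05-o[2])/d[2]).round(4))
to([.4926,.3178,.06],10)
to([.4926,.3178,.045],10)
```

```text
[0.4938 0.3229 0.05  ]
[0.4456 0.3455 0.05  ]
[0.4005 0.372  0.05  ]
t 44.95 tcp [0.4931 0.3178 0.1272] shift_cm [-0.47 -0.37  6.69] |6.7| jaw_az 10.3 z [ 0.035  0.078 -0.996] yaw 0.009 or -3.133 q7 -0.09 F [-0.2  0.9 -0.3]
t 44.95 tcp [0.4931 0.3178 0.1272] shift_cm [-0.57 -0.44  8.19] |8.2| jaw_az 10.3 z [ 0.035  0.078 -0.996] yaw 0.009 or -3.133 q7 -0.09 F [-0.2  0.9 -0.3]
```

```bash
python3 -m jog '{"xyz":[[-0.2,-0.15,2.5],[-0.4,-0.3,5],[-0.52,-0.38,6.6],[-0.6,-0.44,7.4],[-0.6,-0.44,7.4],[-0.6,-0.44,7.4]],"yaw":[0,0,0,0,0,0]}' 0.3
python3 - <<'E'
from h import *
to([.493,.3185,.044],10)
f=grab_frame("wrist"); cv2.imwrite("pics/r9.png",f["frame"][:,:,::-1])
E
```

```text
time: 45.45
tcp_pos: [0.4926, 0.3158, 0.053]
eef_rot: [0.641, 0.767, 0.041, -0.012]
contact_force: [-0.3, 0.4, 0.7]
grip_width: 0.701
t 45.45 tcp [0.4926 0.3158 0.053 ] shift_cm [0.2  0.04 0.92] |0.9| jaw_az 10.1 z [ 0.035  0.078 -0.996] yaw 0.005 or -3.136 q7 -0.04 F [-0.3  0.4  0.7]
```

View pics/r9.png

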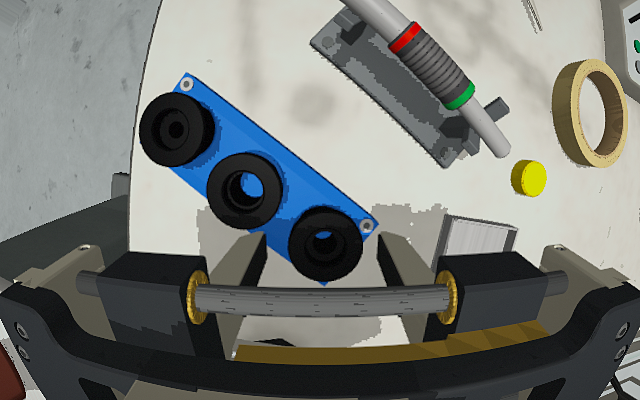

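```bash
python3 -m jog '{"xyz":[[0.2,0,0],[0.2,0,0.4],[0.2,0,0.9],[0.2,0,0.9],[0.2,0,0.9]],"yaw":[0,0,0,0,0]}' 0.4
python3 - <<'E'
from h import *
to([.493,.3185,.044],10)
E
python3 -m jog '{"xyz":[[0,0,0],[0,0,0],[0,0,0],[0,0,0],[0,0,0]],"yaw":[0,0,0,0,0]}' 1.0
```

```text
time: 45.92
tcp_pos: [0.4919, 0.3177, 0.0437]
eef_rot: [0.641, 0.766, 0.04, -0.012]
contact_force: [0.2, 0.2, -0.3]
grip_width: 0.598
t 45.92 tcp [0.4919 0.3177 0.0437] shift_cm [ 0.06  0.12 -0.02] |0.1| jaw_az 10.1 z [ 0.034  0.077 -0.996] yaw 0.004 or -3.137 q7 -0.04 F [ 0.2  0.2 -0.3]
time: 46.33
tcp_pos: [0.4928, 0.3177, 0.0442]
eef_rot: [0.641, 0.766, 0.041, -0.011]
contact_force: [1.2, 0.3, 0.5]
grip_width: 0.444
```

Run:
```python
from h import *
to([.4928,.3177,.115],8)
to([.614,.310,.115],8)
```

```text
t 46.33 tcp [0.4928 0.3177 0.0442] shift_cm [ 0.49  0.35 -7.05] |7.1| jaw_az 10.0 z [ 0.036  0.077 -0.996] yaw 0.039 or -3.103 q7 -0.04 F [1.2 0.3 0.5]
t 46.33 tcp [0.4928 0.3177 0.0442] shift_cm [-2.41 12.13 -6.68] |14.1| jaw_az 10.0 z [ 0.036  0.077 -0.996] yaw 0.039 or -3.103 q7 -0.04 F [1.2 0.3 0.5]
```

```bash
python3 -m jog '{"xyz":[[0.15,0.1,-2],[0.3,0.25,-4.5],[0.5,0.35,-7],[0.1,2,-7],[-0.8,5,-6.9],[-1.6,8.5,-6.8],[-2.4,11.5,-6.7],[-2.4,12.1,-6.7]],"yaw":[0,0,0,0,0.06,0.12,0.17,0.17]}' 1.0
python3 -m jog '{"xyz":[[0,0,0],[0,0,0]],"yaw":[0,0]}'
python3 - <<'E'
from h import *
to([.614,.310,.05],0)
g=grab_frame("scene"); cv2.imwrite("pics/r10s.png",cv2.resize(g["frame"][90:240,180:380,::-1],None,fx=4,fy=4))
g=grab_frame("top"); cv2.imwrite("pics/r10t.png",cv2.resize(g["frame"][60:260,120:390,::-1],None,fx=2.9,fy=2.9))
g=grab_frame("wrist"); cv2.imwrite("pics/r10w.png",g["frame"][:,:,::-1])
to([.614,.310,.05],0)
E
```

```text
time: 47.0
tcp_pos: [0.6183, 0.307, 0.1147]
eef_rot: [0.706, 0.707, 0.041, -0.012]
contact_force: [0.9, -0.6, -0.1]
grip_width: 0.437
time: 47.17
tcp_pos: [0.6116, 0.3102, 0.1139]
eef_rot: [0.704, 0.709, 0.038, -0.016]
contact_force: [0.2, 1.0, -1.5]
grip_width: 0.436
t 47.17 tcp [0.6116 0.3102 0.1139] shift_cm [-0.51  0.04  6.37] |6.4| jaw_az 0.4 z [ 0.031  0.077 -0.997] yaw 0.009 or -3.133 q7 -0.16 F [ 0.2  1.  -1.5]
t 47.32 tcp [0.611  0.311  0.1145] shift_cm [-0.6   0.09  6.43] |6.5| jaw_az 0.4 z [ 0.032  0.078 -0.996] yaw 0.010 or -3.132 q7 -0.16 F [ 0.4 -1.2 -0.7]
```

View pics/r10w.png

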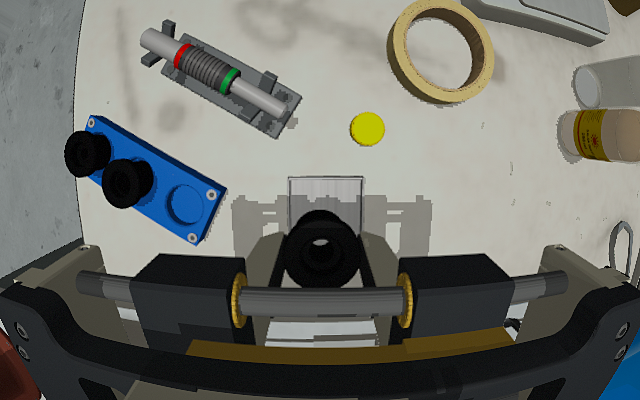

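View pics/r10t.png

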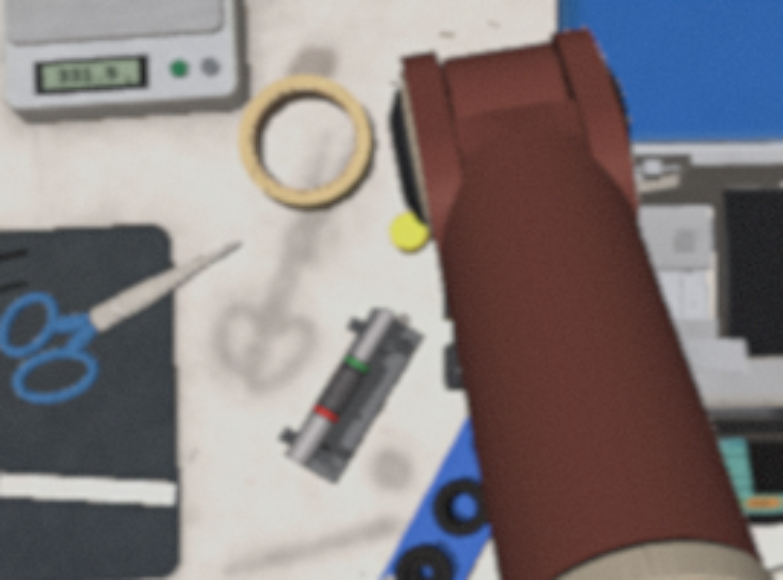

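View pics/r10s.png

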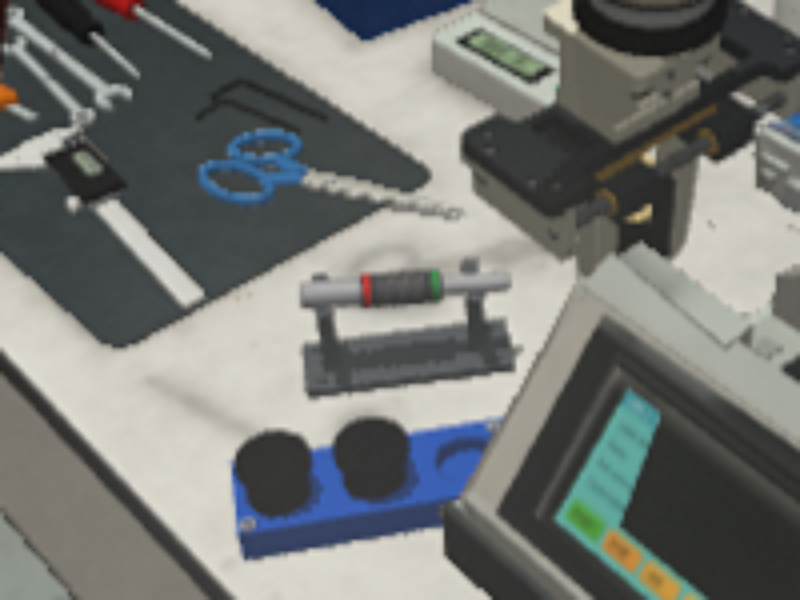

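Run:
```python
from h import *
f=grab_frame("wrist"); K=f["mtx"]; W=f["world_from_camera"]
for (u,v) in [(289,178),(364,178)]:
    x,y=u-K[0,2],v-K[1,2]; r=np.hypot(x,y); th=r/K[0,0]
    d=np.array([np.sin(th)*x/r,np.sin(th)*y/r,np.cos(th)]); d=W[:3,:3]@d; o=W[:3,3]
    print((o+d*(.014-o[2])/d[2]).round(4))
to([.614,.310,.05],0)
```

```text
[0.5862 0.3409 0.014 ]
[0.6494 0.3412 0.014 ]
t 47.37 tcp [0.6114 0.311  0.1148] shift_cm [-0.6   0.05  6.45] |6.5| jaw_az 0.4 z [ 0.033  0.078 -0.996] yaw 0.010 or -3.132 q7 -0.16 F [-0.5  0.1 -2. ]
```

```bash
python3 -m jog '{"xyz":[[-0.3,0.2,1.5],[-0.5,0.2,4],[-0.65,0.15,6.2],[-0.7,0.15,6.9],[-0.7,0.15,6.9]],"yaw":[0,0,0,0,0]}'
python3 - <<'E'
from h import *
to([.616,.309,.036],0)
to([.616,.309,.034],0)
E
```

```text
time: 47.78
tcp_pos: [0.6146, 0.3084, 0.0433]
eef_rot: [0.704, 0.709, 0.037, -0.016]
contact_force: [-0.3, -0.8, -0.7]
grip_width: 0.435
t 47.78 tcp [0.6146 0.3084 0.0433] shift_cm [0.01 0.12 0.74] |0.8| jaw_az 0.4 z [ 0.029  0.075 -0.997] yaw 0.009 or -3.133 q7 -0.12 F [-0.3 -0.8 -0.7]
t 47.78 tcp [0.6146 0.3084 0.0433] shift_cm [-0.01  0.11  0.94] |0.9| jaw_az 0.4 z [ 0.029  0.075 -0.997] yaw 0.009 or -3.133 q7 -0.12 F [-0.3 -0.8 -0.7]
```

```bash
python3 -m jog '{"xyz":[[0,0.1,0.3],[0,0.1,0.6],[0,0.1,0.6],[0,0.1,0.75]],"yaw":[0,0,0,0]}'
python3 - <<'E'
from h import *
to([.616,.309,.036],0)
E
```

```text
time: 48.12
tcp_pos: [0.619, 0.3094, 0.0394]
eef_rot: [0.704, 0.709, 0.041, -0.015]
contact_force: [0.7, 0.5, -1.3]
grip_width: 0.44
t 48.12 tcp [0.619  0.3094 0.0394] shift_cm [-0.06 -0.32  0.33] |0.5| jaw_az 0.3 z [ 0.037  0.078 -0.996] yaw 0.009 or -3.133 q7 -0.12 F [ 0.7  0.5 -1.3]
```

```bash
python3 -m jog '{"xyz":[[0,-0.1,0.1],[0,-0.2,0.25],[0,-0.2,0.3],[0,-0.2,0.3]],"yaw":[0,0,0,0]}'
python3 - <<'E'
from h import *
to([.616,.309,.036],0)
E
```

```text
time: 48.45
tcp_pos: [0.6168, 0.3096, 0.0362]
eef_rot: [0.704, 0.709, 0.04, -0.015]
contact_force: [-1.5, 0.2, 4.4]
grip_width: 0.439
t 48.45 tcp [0.6168 0.3096 0.0362] shift_cm [-0.06 -0.08  0.01] |0.1| jaw_az 0.3 z [ 0.036  0.078 -0.996] yaw 0.009 or -3.133 q7 -0.12 F [-1.5  0.2  4.4]
```

Contact with the floor (4.4 N). Release and lift.

```bash
python3 -m jog '{"xyz":[[0,0,0.05],[0,0,0.05],[0,0,0.05],[0,0,0.05]],"yaw":[0,0,0,0]}' 0.35
python3 - <<'E'
from h import *
to([.616,.309,.16],0)
E
```

```text
time: 48.78
tcp_pos: [0.6162, 0.3091, 0.0341]
eef_rot: [0.704, 0.709, 0.039, -0.015]
contact_force: [-0.0, 0.0, 0.5]
grip_width: 0.639
t 48.78 tcp [0.6162 0.3091 0.0341] shift_cm [  0.95   0.41 -12.55] |12.6| jaw_az 0.3 z [ 0.034  0.077 -0.996] yaw 0.008 or -3.133 q7 -0.12 F [-0.   0.   0.5]
```

```bash
python3 -m jog '{"xyz":[[0.1,0.05,-1],[0.25,0.1,-3],[0.5,0.2,-6.5],[0.75,0.3,-10],[0.95,0.4,-12.5],[0.95,0.4,-12.5]],"yaw":[0,0,0,0,0,0]}' 0.2
python3 - <<'E'
from h import *
to([.53,.40,.26],30)
f=grab_frame("wrist"); cv2.imwrite("pics/r11w.png",f["frame"][:,:,::-1])
E
```

```text
time: 49.28
tcp_pos: [0.6201, 0.3103, 0.168]
eef_rot: [0.704, 0.709, 0.046, -0.012]
contact_force: [0.6, -0.0, 1.7]
grip_width: 0.802
t 49.28 tcp [0.6201 0.3103 0.168 ] shift_cm [ 9.78 -8.52 -8.84] |15.7| jaw_az 0.3 z [ 0.047  0.082 -0.995] yaw -0.514 or 2.627 q7 -0.19 F [ 0.6 -0.   1.7]
```

View pics/r11w.png

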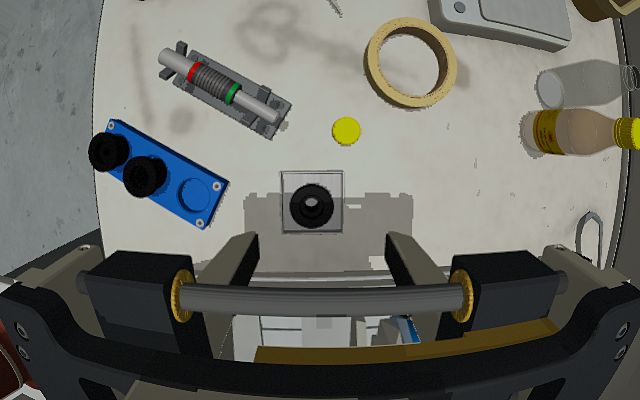

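```bash
python3 -m jog '{"xyz":[[0,0,-2],[0.5,-2,-5],[1.5,-4.5,-7],[2.5,-8,-8],[3.5,-11,-8.5],[4.5,-14,-8.5],[5.5,-17,-8.5],[6,-19,-8.5]],"yaw":[0,0,0,0,0,0,0,0]}' 0.2
python3 -m jog '{"xyz":[[0,0,0],[0,0,0]],"yaw":[0,0]}'
python3 - <<'E'
from h import *
g=grab_frame("top"); cv2.imwrite("pics/r12t.png",cv2.resize(g["frame"][60:260,120:390,::-1],None,fx=2.9,fy=2.9))
P=cloud(g).reshape(-1,3);P=P[np.isfinite(P).all(1)]
m=(np.hypot(P[:,0]-.616,P[:,1]-.309)<.03)&(P[:,2]>.025)&(P[:,2]<.06); q=P[m]; print(len(q),q.mean(0).round(4) if len(q) else '',np.ptp(q,axis=0) if len(q) else '')
for n in ["dish"]:
    for o in look_for(g,n)[:1]: b=o["bbox"]; print(n,o["p"],atz(g,((b[0]+b[2])/2,(b[1]+b[3])/2),.014).round(4))
f=grab_frame("scene"); cv2.imwrite("pics/r12s.png",f["frame"][:,:,::-1])
q,c=gz(f,-.09,.09,bw=.04,zmin=.04,zmax=.09)
r=(c[:,0]>c[:,1]+50)&(c[:,0]>c[:,2]+50); gg=(c[:,1]>c[:,0]+30)&(c[:,1]>c[:,2]+20)
for m in(r,gg): print(m.sum(), q[m].mean(0).round(4) if m.any() else '')
to([.53,.40,.26],0)
E
```

```text
time: 50.0
tcp_pos: [0.4184, 0.3627, 0.2415]
eef_rot: [0.703, 0.71, 0.038, -0.016]
contact_force: [-0.6, 0.4, -0.3]
grip_width: 0.804
time: 50.17
tcp_pos: [0.4212, 0.3617, 0.2419]
eef_rot: [0.703, 0.71, 0.039, -0.015]
contact_force: [0.2, 0.1, 0.4]
grip_width: 0.798
288 [0.6155 0.3099 0.0404] [0.04203177 0.04017379 0.02162005]
dish 0.74 [0.6181 0.3043 0.014 ]
14 [ 0.0197 -0.0039  0.0699]
12 [-0.021  -0.0044  0.0675]
t 50.32 tcp [0.4242 0.3603 0.2424] shift_cm [ 4.03 10.65 -1.08] |11.4| jaw_az 0.2 z [ 0.035  0.076 -0.996] yaw 0.006 or -3.136 q7 -0.46 F [1.2 0.  0. ]
```

View pics/r12t.png

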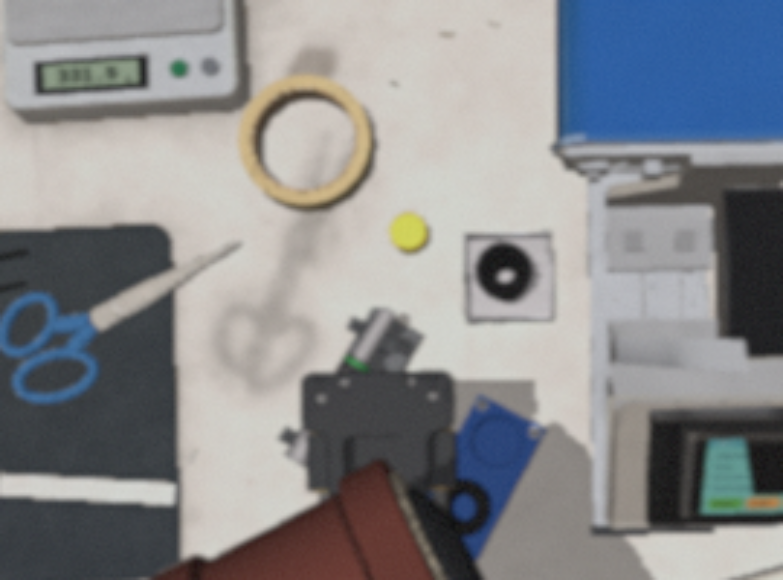

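View pics/r12s.png

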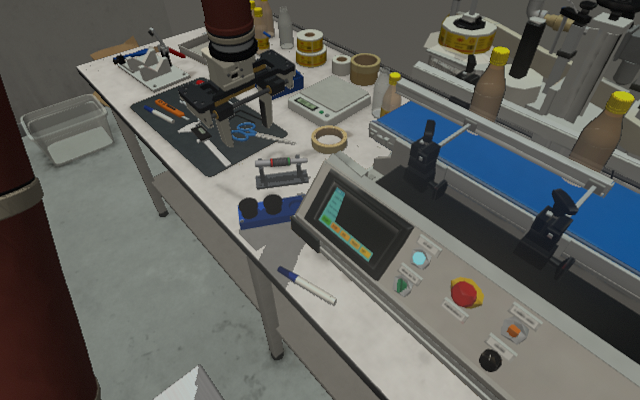

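Run:
```python
from h import *
g=grab_frame("top")
P=cloud(g).reshape(-1,3);P=P[np.isfinite(P).all(1)]
d=np.hypot(P[:,0]-.6155,P[:,1]-.3099); q=P[(d<.019)&(d>.013)&(P[:,2]>.03)]
A=np.c_[q[:,:2]-q[:,:2].mean(0),np.ones(len(q))]; print(len(q),np.linalg.lstsq(A,q[:,2],rcond=None)[0].round(3))
for n in("cap",):
    b=look_for(g,n)[0]["bbox"]; print(atz(g,((b[0]+b[2])/2,(b[1]+b[3])/2),.017).round(4))
print(hand_in()); print(sense()["time"])
```

```text
134 [-0.006 -0.007  0.042]
[0.6486 0.3768 0.017 ]
the job is handed in; nothing more can be done
None
the job is handed in; nothing more can be done
```

I handed the job in at about 50 s of the 72 s, with the good bushing standing in the dish and the gauge lying in its rest. The handing-in gives no verdict, so what follows is from my own checks.

**How the good one was found**
- **Right bushing:** the slim GO end went 24 mm in with no force, and the thick NO-GO end was refused at the ledge at about 14 N. This is the good one.
- **Left bushing:** it refused the GO end at the ledge at about 18–22 N, so I judged it tight.
- **Middle bushing:** it took the NO-GO end 15 mm freely, so I judged it worn. I did not try the GO end in it.

**Last checks**
- **Good bushing in the dish:** its top is level to within 0.01 rad and 42 mm above the table, so it stands on the dish floor. The camera views put it between 3 and 6 mm off the dish centre.
- **Gauge in the rest:** it lies in both forks, turned round so the GO end is where the NO-GO end started. The collars put the handle centre within about 1 mm of its place along the rest.
- **Bad bushings and marker:** both bad bushings stand in the rack and the marker lies on the table. I judged these by eye only and did not measure them again.
- **Cap:** it read about 8 mm from my earlier estimate. The two readings were made differently and nothing touched the cap, so I take that as measuring error; the limit is 30 mm.
- **Robot:** it is clear of everything.

**What did not go to plan**
- The gauge slipped in the grip while I was levelling it after the NO-GO test, and it toppled off the rest onto the table. I picked it up again and laid it back.
- The tool kept a lean of about 5° that the moves could not correct, so I allowed for it.

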